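Free the stuck housing and clear the soldering jig

TASK

Flip the jig's toggle clamp arm up past upright so that it stays open, then use the mallet to tap the body of the stuck housing lightly on its left and right sides in turn, each tap driving a side jaw back only a few millimetres (no more than 5 or 6), until both side jaws have been driven back at least 10 mm; do not touch that housing with the gripper before then. Lift the freed housing out and put it in the blue tray together with all the finished housings lying on the black mat beside the jig, each resting on the tray's floor and none on top of another, and lay the mallet back down flat on that mat. Leave the flux tin and the two steel weights where they are.

Things in the scene. Friction and masses are not known exactly. Their poses are not given: they have to be found in the camera images.
- jig: soldering jig: dark steel base plate fixed to the bench, 20 mm thick, 200 mm along y, from 53 mm before (-x) to 115 mm behind (+x) its origin, which is on the bench under the middle of the nest; x points away from the robot, up to 0.25 rad off; +y is left. The clamp's post, 103 mm high, stands 81 to 115 mm behind the origin
- nest (a point): middle of the nest, on top of the base plate (20 mm above the bench), where the stuck housing stands. Two low fences (29 mm above the bench) keep its flange from shifting along x or turning: it can only slide along the jig's y between the jaws and, once free, be lifted straight up
- jaw_left (a joint): how far the left (+y) jaw is driven back outward, m, 0 to 0.014; driven only by the housing sliding left (tapped on its right side). It starts 0.5 mm from the flange's end; gummed: about 2.5 N of friction plus 40 N per m/s of drag, stays where left. Aluminium, 36 mm along x, 34 mm along y, top 40 mm above the bench
- jaw_right (a joint): the same for the right (-y) jaw, which moves toward -y and is driven back by tapping the housing on its left side
- lip_left (a point): on the left jaw, middle of the inner edge of its lip, 37 mm above the bench. The lip overhangs the flange by 5 mm at first with 2 mm of air. With both jaws 10 mm back the lips clear the flange by 5 mm at each end when the housing is in the nest's middle; off the middle a lip still catches it, so slide it (then gripped) to the middle before lifting
- lip_right (a point): the same on the right jaw
- clamp_arm (a joint): angle of the toggle clamp arm, rad: 0 is closed (arm level, reaching from its hinge toward the jig's -x over the housing), 1.57 upright, 2.0 the open stop; it swings up and back about an axis along the jig's y. Its hinge has little friction: it falls shut from below 1.57 and stays open by its own weight beyond
- clamp_grip (a point): the place to pinch the clamp arm: on its centreline, 125 mm from the hinge, 16 mm from its free end. The arm is a steel bar 16 mm wide (along the jig's y) and 14 mm thick, 90 mm above the bench when closed; pinched by its sides it can turn between the finger pads. The point is 18 mm in front of the housing's finned body, whose top is 76 mm above the bench
- clamp_hinge (a point): middle of the clamp arm's hinge, 85 mm behind the jig's origin and 90 mm above the bench
- housing_a: the stuck housing, in the nest under the clamp, axes along the jig's: finned aluminium heat-sink housing; flange 56 mm (x) by 84 mm (y), 12 mm thick; on its middle a finned body 44 x 44 mm rising to 56 mm, with flat +y and -y sides; 0.45 to 0.75 kg; origin at the centre of its underside, z up
- center_a (a point): middle of the stuck housing, 28 mm above its underside
- housing_b: a finished housing standing loose on the mat, may be absent: finned aluminium heat-sink housing; flange 56 mm (x) by 84 mm (y), 12 mm thick; on its middle a finned body 44 x 44 mm rising to 56 mm, with flat +y and -y sides; 0.45 to 0.75 kg; origin at the centre of its underside, z up
- housing_c: another finished housing on the mat, may be absent, same shape
- housing_d: another finished housing on the mat, may be absent, same shape
- center_b (a point): middle of housing_b, 28 mm above its underside
- center_c (a point): middle of housing_c, likewise
- center_d (a point): middle of housing_d, likewise
- mallet: soft-faced mallet, 0.3 kg, lying flat on the near end of the mat, handle along the bench's y. White nylon block head 70 mm along its y (striking faces at +y and -y), 34 mm along x, 30 mm high; origin at the centre of the head's underside, z up. It balances 32 mm from the origin toward the handle (-x)
- mallet_grip (a point): a good place to grip the mallet: on the wooden handle's centreline, 40 mm from the head's middle (-x), 15 mm above the mallet's underside. The handle is 20 mm wide (y) and 22 mm high (4 to 26 mm above the underside), from 17 to 127 mm behind the origin, then a butt 28 mm wide and 30 mm high to 145 mm
- mat: a thin black rubber mat fixed on the bench, 330 mm (x) by 220 mm (y), 3 mm thick, to the left or right of the jig; origin at the centre of its underside
- tray: a shallow open blue plastic tray fixed on the other side of the jig, 250 mm (x) by 220 mm (y) outside, walls 5 mm thick and 30 mm high, floor 5 mm; origin at the centre of its underside; room for four housings, two by two
- flux_tin: a low round tin, 44 mm across and 20 mm high, on the bench near the robot; a bystander
- weight_1: a steel weight, 30 x 85 x 26 mm, behind the jig; a bystander
- weight_2: a second such weight; a bystander
There are look-alikes about, which are no part of the job. Leave any red look-alike of the housing_d alone.

How it is judged (in metres and radians):
On the way, in this order (a step that is already met when the one before it is completed fails the run):
1. the clamp arm is open, past upright (value of joint clamp_arm above 1.62 rad), for 0.3 s.
2. both jaws have been driven back (value of joint each of jaw_left, jaw_right above 0.009 m), for 0.2 s.
3. the freed housing is lifted out of the jig (z of housing_a in the frame of jig above 0.045 m), for 0.1 s.
At the end, for the whole second after the job is handed in: clamp arm open past upright (over 1.62 rad); both jaws at least 9 mm back; every housing at rest inside the tray, its middle over the tray floor and less than 55 mm above the bench (not stacked); mallet at rest flat on the mat (either face of the head up), its head on or right at the edge of the mat (all of step 2 and value of joint clamp_arm above 1.62 rad and x of center_a in the frame of tray between -0.105 and 0.105 m and y of center_a in the frame of tray between -0.095 and 0.095 m and height (world z) of each of center_a, center_b, center_c, center_d below 0.055 m and linear speed of each of housing_a, housing_b, housing_c, housing_d, mallet below 0.03 m/s and x of center_b in the frame of tray between -0.105 and 0.105 m and y of center_b in the frame of tray between -0.095 and 0.095 m and x of center_c in the frame of tray between -0.105 and 0.105 m and y of center_c in the frame of tray between -0.095 and 0.095 m and x of center_d in the frame of tray between -0.105 and 0.105 m and y of center_d in the frame of tray between -0.095 and 0.095 m and x of mallet in the frame of mat between -0.19 and 0.19 m and y of mallet in the frame of mat between -0.135 and 0.135 m and ((angle between mallet's own z axis and vertical below 0.2 rad and height (world z) of mallet below 0.015 m) or (angle between mallet's own z axis and vertical above 2.94 rad and height (world z) of mallet below 0.045 m))); the robot touches nothing.
It fails at once if the gripper handles the stuck housing before both jaws are back (contact force between the fingers and housing_a above 4 N and value of joint any of jaw_left, jaw_right below 0.008 m).
It fails at once if the gripper pushes a jaw ((contact force between the fingers and jaw_left above 4 N and value of joint jaw_left below 0.008 m) or (contact force between the fingers and jaw_right above 4 N and value of joint jaw_right below 0.008 m)).
It fails at once if the housing is knocked over to one side: one jaw past 8 mm while the other has not moved 2 mm ((value of joint jaw_left above 0.008 m and value of joint jaw_right below 0.002 m) or (value of joint jaw_right above 0.008 m and value of joint jaw_left below 0.002 m)).
It fails at once if the mallet hits the housing hard (over 80 N) (contact force between mallet and housing_a above 80 N).
It fails at once if the flux tin or a weight is shifted more than 50 mm (distance of any of flux_tin, weight_1, weight_2 from where it was at the start of the episode above 0.05 m).
Of housing_b, housing_c, housing_d only 1 to 3 are there at a start; the rules pass over those that are not, and their reading is None.
At some moment in a run one of housing_b, housing_c, housing_d may be knocked a few centimetres aside while the robot is not near it.
Once in a run the grip may slacken for a moment while it holds something.
It also fails if it takes over 210 s, if anything falls off the work surface, if the arm or the gripper's body presses on something with over 40 N, if the wrist force passes 120 N, or if a joint passes its speed limit or range.

ROBOT

A 6-joint arm with a two-finger parallel gripper is mounted at the origin on the work surface. World frame = base frame: x ahead of the robot, y to its left, z up, the work surface at z = 0. Lengths are in mm, angles in degrees, forces in N, time in s.
With the tool pointing down it reaches from about 350 to 850 mm from the base axis. Payload 8.1 kg.
Tool frame: the origin (TCP) lies at the very end of the fingers, on their centre line; the grasp point (between the pads) lies 19 mm behind it; z points along the fingers, y is the line along which they close (so a half turn about z gives the same grasp; the last joint's range is limited). The gripper opens to 85 mm and grips with 20 to 120 N. Pads are 22 mm wide; open, the fingers measure 114 mm over their backs; the gripper's body (76 mm by 85 mm) begins 54 mm behind the grasp point. The pads swing forward as they close: fully open they stand 13 mm farther back than shut.
Start: joints at [-77.315, 7.471, 85.268, -0, 87.261, -4.893], TCP at [181.226, -571.981, 231.292] pointing down, gripper open.
Joint ranges: [-169.43, 169.43], [-51.17, 129.36], [1.28, 143.12], [-76.62, 256.62], [0, 156.53], [-152.29, 152.29]. Speed limits (degrees/s): [136.94, 136.94, 159.86, 180, 180, 180].

INTERFACE

Orientations are given as [roll, pitch, yaw] about the fixed x, y, z axes, in that order (R = Rz(yaw) Ry(pitch) Rx(roll)).
In Python, from bench import r gives the robot as it stands.
- The arm moves only by the shell command python3 -m jog 'ROWS' [FORCE]. ROWS is JSON, a list of rows, each a list of 7 numbers: the turn, a rotation vector about the tool's x, y, z in degrees, then the shift along the tool's x, y, z in mm, then the closure, from -1 (fully open) to 1 (shut), so that 0 is half open. A call has 1 to 5 rows; each row shifts and turns the commanded pose from where the row before left it, along the tool's axes as they then stand; what a row does not reach is not made up. A row lasts 1/10 s, in which the tool goes at most 50 mm and 8.59 degrees, less where a joint would pass 70% of its speed; a pose out of reach is approached as far as the arm can. A call is refused whole if a number of a shift passes 50 or a number of a turn 8.59, either way. A call with a gripper value outside its range is refused whole. The fingers move at their own pace and stop on an object; FORCE is the grip in N (left out, the last holds). Time passes only in rows, so rows that do not move let the fingers close. It gives the time, the measured TCP pose, the force, the opening and the grip force at its end, in the units of the state.
- r.sense(): the state, without advancing time (a new reading comes with each control period).
- r.snapshot(name): name is "side" or "top" or "wrist"; returns a dict with "pixels" (400x640x3 uint8, red, green, blue), "fx", "fy", "cx", "cy" (pixels), "world_to_cam" (4x4, takes a point from world to camera coordinates); the wrist camera has in their place "hand_eye" (4x4, takes a point from camera to tool coordinates, whose origin is the TCP and whose axes are the flange's). Camera axes: x right, y up, looking along -z (the intrinsics and any distortion apply to the point x, -y, -z); pixel columns grow to the right and rows downward; lengths in mm; the calibration is good to about 2 mm. The wrist camera is an equidistant fisheye: a pixel r from the principal point sees the ray r / f radians off the axis. A picture is of the moment at which its call begins: read the wrist's pose just before it. There is no depth.
- r.hand_in(): hands the job in; it is judged then, once.
The state is a dict: "time": time; "joint_pos": joint angles; "qd": joint speeds; "joint_efforts": joint torques, N m; "tool_pos": TCP position; "tcp_rot": TCP orientation; "ft_force": force on the tool from outside, world axes, zero at the start; "wrist_torque": the same for the moment, N m; "finger_gap": finger opening in mm; "grip_force": force on a finger pad.
Only numpy, scipy, OpenCV 4.12 (cv2) and the standard library are available. Lean on these libraries where they do the work, as an engineer would, in place of code of your own. Each camera call takes 0.05 s, during which the arm holds its last target. There are 200 camera calls.

## Working session

There is one attempt and no reset: what is moved stays moved. The work goes in short steps, Python scripts to look and compute and a shell command to move; the robot and the scene stay as the last step left them, time stands still between calls to the robot, and variables do not carry over. Pictures are saved under pics/ and viewed, at most 17 in all, crops included, and the job is handed in when it is done.

```bash
ls; mkdir -p pics
python3 - <<'E'
from bench import r
import cv2
print(r.sense())
for n in("top","side"):
    s=r.snapshot(n); cv2.imwrite(f"pics/{n}0.png",s["pixels"][:,:,::-1])
    print(n,s["fx"],s["fy"],s["cx"],s["cy"],s["world_to_cam"],[k for k in s if k!="pixels"])
E
```

```text
pics
{'time': 0.0, 'joint_pos': array([-7.73147155e+01,  7.51425707e+00,  8.53299648e+01, -1.75219134e-03,
        8.72602864e+01, -4.89259929e+00]), 'qd': array([-0.09966347,  0.01297194,  0.01868391, -0.05548402, -0.00066647,
       -0.03289545]), 'joint_efforts': array([ 8.17816835e-04, -5.69401288e+01, -5.00549877e+01, -2.55019977e-04,
        1.50537933e-02,  3.18069078e-05]), 'tool_pos': array([ 181.09607742, -571.44503486,  230.2467202 ]), 'tcp_rot': array([-1.79895723e+02, -7.16966551e-03,  1.75779626e+01]), 'ft_force': array([-0.62071314, -0.49133031,  0.15707805]), 'wrist_torque': array([0.03131536, 0.01622376, 0.00101526]), 'grip_force': 0.0, 'finger_gap': 85.46301714261867}
top 458.0143503628541 458.0143503628541 321.56704773312913 196.84191754895053 [[ 2.95210089e-02 -9.99457466e-01 -1.46042527e-02  4.36448318e+00]
 [ 9.94429527e-01  2.78872065e-02  1.01647527e-01 -4.97294985e+02]
 [-1.01185108e-01 -1.75236376e-02  9.94713273e-01 -1.21572786e+03]
 [ 0.00000000e+00  0.00000000e+00  0.00000000e+00  1.00000000e+00]] ['fx', 'fy', 'cx', 'cy', 'world_to_cam']
side 431.6899759188676 431.6899759188676 317.51388659289125 202.7429310807136 [[-6.87423131e-01 -7.25989613e-01 -1.97109363e-02  3.57558327e+02]
 [ 4.09689862e-01 -4.10050133e-01  8.14869993e-01 -2.91572207e+02]
 [-5.99669623e-01  5.52085111e-01  5.79308531e-01 -8.51349747e+02]
 [ 0.00000000e+00  0.00000000e+00  0.00000000e+00  1.00000000e+00]] ['fx', 'fy', 'cx', 'cy', 'world_to_cam']
```

View pics/top0.png

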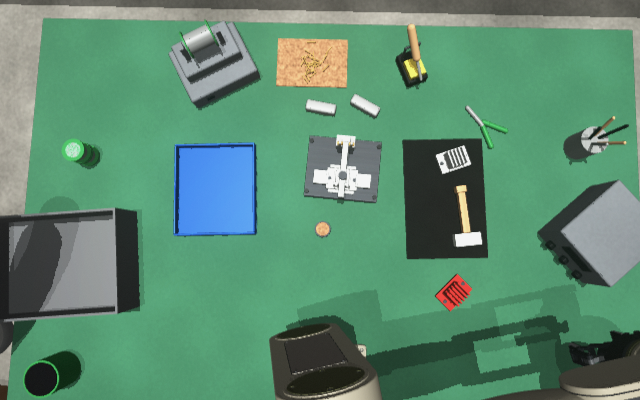

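View pics/side0.png

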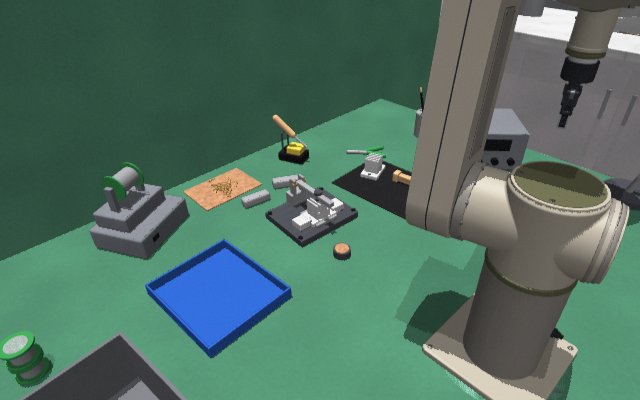

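Top view: tray (215,190), jig (343,170) with the housing under the clamp, mat (445,198) with one housing (453,158) and the mallet (head (467,239), butt (460,188)); red look-alike (453,291), tin (322,229), weights (321,107) and (365,105). Only one finished housing. Side view agrees.

```bash
cat > h.py <<'E'
import numpy as np, cv2
from bench import r
from scipy.spatial.transform import Rotation as R
def ray(s,u,v):
    M=np.array(s["world_to_cam"]); d=np.array([(u-s["cx"])/s["fx"],-(v-s["cy"])/s["fy"],-1.])
    return -M[:3,:3].T@M[:3,3], M[:3,:3].T@d
def plane(s,u,v,z):
    o,d=ray(s,u,v); return o+d*(z-o[2])/d[2]
def proj(s,p):
    M=np.array(s["world_to_cam"]); c=M[:3,:3]@np.array(p,float)+M[:3,3]
    return s["cx"]+s["fx"]*c[0]/-c[2], s["cy"]-s["fy"]*c[1]/-c[2]
def wray(s,st,u,v):
    x,y=(u-s["cx"])/s["fx"],(v-s["cy"])/s["fy"]; t=np.hypot(x,y)
    d=np.array([np.sin(t)*x/max(t,1e-9),-np.sin(t)*y/max(t,1e-9),-np.cos(t)])
    H=np.array(s["hand_eye"]); Rt=R.from_euler("xyz",st["tcp_rot"],degrees=True).as_matrix()
    return Rt@H[:3,3]+st["tool_pos"], Rt@H[:3,:3]@d
def wplane(s,st,u,v,z):
    o,d=wray(s,st,u,v); return o+d*(z-o[2])/d[2]
def wproj(s,st,p):
    H=np.array(s["hand_eye"]); Rt=R.from_euler("xyz",st["tcp_rot"],degrees=True).as_matrix()
    q=H[:3,:3].T@(Rt.T@(np.array(p,float)-st["tool_pos"])-H[:3,3])
    x,y,z=q[0],-q[1],-q[2]; n=np.hypot(x,y); t=np.arctan2(n,z)
    return s["cx"]+s["fx"]*t*x/n, s["cy"]+s["fy"]*t*y/n
def rect(mask,s,z,off=(0,0)):
    c=max(cv2.findContours(mask.astype(np.uint8),0,1)[0],key=cv2.contourArea)[:,0]
    P=np.array([plane(s,u+off[0],v+off[1],z)[:2] for u,v in c],np.float32)
    return cv2.minAreaRect(P), len(c)
def save(n,im): cv2.imwrite("pics/"+n,np.ascontiguousarray(im[:,:,::-1]))
E
python3 - <<'E'
from h import *
s=r.snapshot("top"); im=s["pixels"].astype(int); hsv=cv2.cvtColor(s["pixels"],cv2.COLOR_RGB2HSV)
u,v=np.meshgrid(range(640),range(400))
blue=(hsv[...,0]>100)&(hsv[...,0]<125)&(hsv[...,1]>150)&(u<280)&(v>130)&(v<250)
print("tray",rect(blue,s,30))
reg=(u>400)&(u<492)&(v>135)&(v<262)
notg=~((hsv[...,0]>60)&(hsv[...,0]<95)&(hsv[...,1]>60)); print("mat",rect(reg&notg,s,3))
white=reg&(im.min(2)>110)
print("housing",rect(white&(v<180),s,40)); print("head",rect(white&(v>225),s,33))
wood=reg&(hsv[...,0]<30)&(hsv[...,1]>60)&(im.max(2)>120); print("wood",rect(wood,s,28))
j=(u>300)&(u<386)&(v>130)&(v<206)&notg; print("jig",rect(j,s,20))
cr=s["pixels"][125:215,290:395]; save("jig.png",cv2.resize(cr,None,fx=6,fy=6,interpolation=2)[:600])
cr=s["pixels"][135:262,400:492]; save("mat.png",cv2.resize(cr,None,fx=4.5,fy=4.5,interpolation=2))
E
```

```text
tray (((511.5150146484375, 309.2908935546875), (251.86338806152344, 222.39767456054688), 3.2926583290100098), 340)
mat (((506.26190185546875, -318.3548583984375), (325.8792419433594, 218.0763702392578), 2.693493366241455), 390)
housing (((607.0693969726562, -331.8833923339844), (56.42171096801758, 82.53006744384766), 20.614065170288086), 128)
head (((402.6000061035156, -373.2967529296875), (52.968441009521484, 69.07534790039062), 1.6961902379989624), 86)
wood (((475.9610595703125, -361.5967712402344), (127.50900268554688, 27.296491622924805), 5.125607490539551), 108)
jig (((582.5576171875, -36.47575378417969), (198.28256225585938, 178.4722442626953), 86.06417083740234), 266)
```

View pics/jig.png

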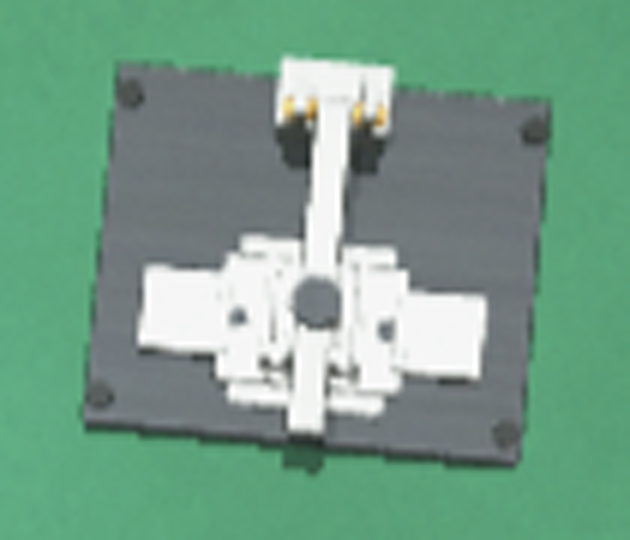

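View pics/mat.png

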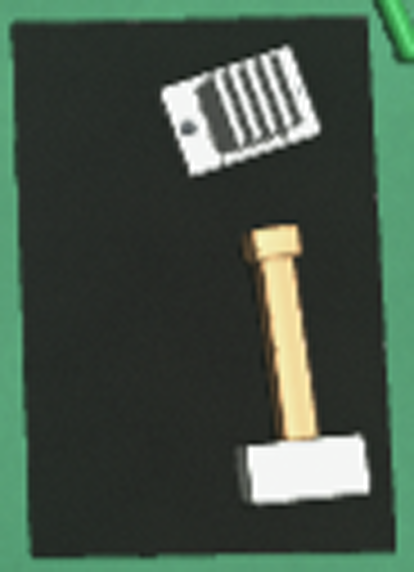

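The jig crop shows plate corners (crop px ÷6 + (290,125)) at (117,62), (550,100), (517,465), (85,430), with the arm free end at (305,432) and the post at (335,75). The mat crop shows housing_b yawed about 20°, the mallet head at the near end, and the handle pointing away.

```bash
python3 - <<'E'
from h import *
s=r.snapshot("top")
c=[plane(s,290+(a-2.5)/6,125+(b-2.5)/6,20)[:2] for a,b in [(117,66),(550,102),(520,455),(86,425)]]
for a in c: print(a.round(1))
c=np.array(c)
L=lambda i,j:(c[j]-c[i])
for i,j in((0,1),(3,2)): d=L(i,j); print("len",np.hypot(*d),"yaw",np.degrees(np.arctan2(d[0],-d[1])))
for i,j in((3,0),(2,1)): d=L(i,j); print("len",np.hypot(*d),"yaw",np.degrees(np.arctan2(d[1],d[0])))
# arm centreline z=97
for a,b in((305,432),(320,265),(332,120)): print("arm",plane(s,290+a/6,125+b/6,97).round(1))
th=np.radians(-np.degrees(np.arctan2(-(c[1]-c[0])[0],-(c[1]-c[0])[1]))) 
print("center",c.mean(0))
# mallet corners crop 4.5
for n,p in dict(headTL=(245,443),headTR=(362,436),headBR=(370,492),headBL=(251,503),hb=(301,436),ht=(277,262)).items():
    print(n,plane(s,400+p[0]/4.5,135+p[1]/4.5,33 if n[:4]=="head" else 29).round(1))
for n,p in dict(L=(162,92),BL=(192,176),BR=(320,130),TR=(290,46)).items():
    print(n,plane(s,400+p[0]/4.5,135+p[1]/4.5,15).round(1))
E
python3 -m jog '[[0,0,0,0,0,-50,-1],[0,0,0,0,0,-50,-1],[0,0,0,0,0,-10,-1]]'
```

```text
[666.4  58.2]
[ 654.8 -140.8]
[ 491.9 -129.9]
[500.1  66.9]
len 199.39021967908997 yaw -3.3464306148227014
len 197.03718758809086 yaw -2.368141486018327
len 166.6117025780556 yaw -2.9972894445802174
len 163.25020672310453 yaw -3.826029757414576
arm [490.6 -31.7  97. ]
arm [562.6 -36.3  97. ]
arm [625.8 -39.9  97. ]
center [578.30962193 -36.38599846]
headTL [ 408.3 -337.7   33. ]
headTR [ 414.4 -406.5   33. ]
headBR [ 381.6 -411.    33. ]
headBL [ 373.1 -341.2   33. ]
hb [ 413.5 -371.8   29. ]
ht [ 516.9 -357.8   29. ]
L [ 621.1 -292.1   15. ]
BL [ 569.8 -310.5   15. ]
BR [ 600.2 -388.    15. ]
TR [ 651.8 -370.    15. ]
time: 0.5
tool_pos: [181.7, -573.8, 348.9]
tcp_rot: [179.4, 0.0, 17.6]
ft_force: [0.2, -0.4, 0.8]
finger_gap: 85.4
grip_force: 0.0
```

```bash
cat >> h.py <<'E'
def to(p,yaw=None):
    "tool-frame shift to world TCP p, after turning to yaw (tool down); yaw turn about tool z"
    st=r.sense(); y=st["tcp_rot"][2]; t=0 if yaw is None else -((yaw-y+180)%360-180)
    yy=np.radians(y if yaw is None else yaw); d=np.array(p)-st["tool_pos"]
    x=np.cos(yy)*d[0]+np.sin(yy)*d[1]; w=np.sin(yy)*d[0]-np.cos(yy)*d[1]
    print("turn %.1f shift %.1f %.1f %.1f | yaw %.1f F %s gap %.1f"%(t,x,w,-d[2],y,st["ft_force"].round(1),st["finger_gap"]))
E
python3 -m jog '[[0,0,7,0,0,0,-1],[0,0,7,0,0,0,-1],[0,0,6.8,0,0,0,-1],[0,0,0,22.6,-43,0,-1],[0,0,0,22.6,-43,0,-1]]' >/dev/null
python3 -m jog '[[0,0,0,22.6,-43,0,-1],[0,0,0,22.6,-43,0,-1],[0,0,0,22.6,-43,0,-1],[0,0,0,22.6,-43,0,-1],[0,0,0,22.6,-43,0,-1]]' >/dev/null
python3 -m jog '[[0,0,0,22.6,-43,0,-1],[0,0,0,22.6,-43,0,-1],[0,0,0,22.6,-43,0,-1],[0,0,0,22.6,-43,0,-1],[0,0,0,22.6,-43,0,-1]]' >/dev/null
python3 -m jog '[[0,0,0,11.3,-21.5,0,-1],[0,0,0,0,0,50,-1],[0,0,0,0,0,50,-1],[0,0,0,0,0,0,-1]]'
python3 - <<'E'
from h import *
st=r.sense(); s=r.snapshot("wrist"); save("w1.png",s["pixels"])
print(s["hand_eye"],s["fx"],s["cx"],s["cy"]); to([507,-32.5,100],-3.2)
E
```

```text
time: 2.4
tool_pos: [488.0, -49.7, 232.0]
tcp_rot: [-179.9, 0.9, -3.2]
ft_force: [-0.4, -0.2, -0.8]
finger_gap: 85.8
grip_force: 0.0
[[ 1.13713834e-03  9.60655260e-01  2.77741206e-01  6.99853047e+01]
 [ 9.99999348e-01 -1.12099891e-03 -2.16907292e-04  1.70782754e+00]
 [ 1.02974459e-04  2.77741272e-01 -9.60655909e-01 -1.43051371e+02]
 [ 0.00000000e+00  0.00000000e+00  0.00000000e+00  1.00000000e+00]] 309.70691628693146 311.82738561000957 205.0682857476859
turn -0.0 shift 15.5 -18.8 137.3 | yaw -3.2 F [ 0.4 -0.8  0.5] gap 85.0
```

View pics/w1.png

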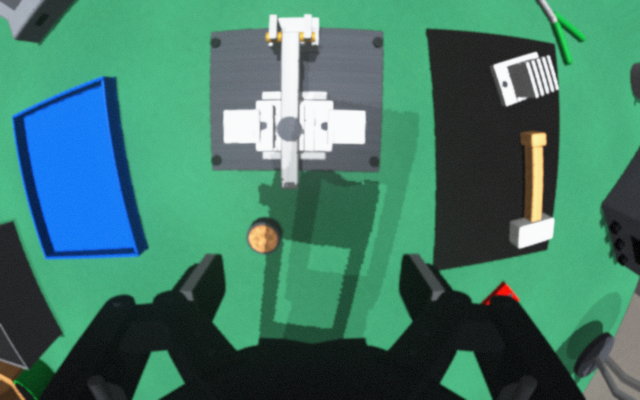

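The wrist view shows the jig clearly: plate corners (211,30), (382,29), (379,170), (212,168), and the arm tip at (289,186).

Run:
```python
from h import *
st=r.sense(); s=r.snapshot("wrist")
c=np.array([wplane(s,st,u,v,20)[:2] for u,v in((211,30),(382,29),(380,169),(212,168))])
print(c.round(1)); 
for i,j in((0,1),(3,2)): d=c[j]-c[i]; print(np.hypot(*d),np.degrees(np.arctan2(d[0],-d[1])))
for i,j in((3,0),(2,1)): d=c[j]-c[i]; print(np.hypot(*d),np.degrees(np.arctan2(d[1],d[0])))
m=c.mean(0); print("center",m)
for u,v in((289,186),(290,150),(290,60)): print("arm",wplane(s,st,u,v,97).round(1))
for u,v in((223,127),(380,127)): print("jaw outer",wplane(s,st,u,v,40).round(1))
for u,v in((264,232),): print("tin",wplane(s,st,u,v,20).round(1))
```

```text
[[ 676.9   57.6]
 [ 663.1 -143.1]
 [ 494.6 -133.7]
 [ 507.8   68.9]]
201.1560124423149 -3.941445512251375
203.01454807229229 -3.7142269211598298
169.52613493014516 -3.8223923669778825
168.7351364573195 -3.1912697900911136
center [585.61973155 -37.56748545]
arm [496.9 -30.9  97. ]
arm [530.7 -34.2  97. ]
arm [613.6 -39.2  97. ]
jaw outer [556.3  43.8  40. ]
jaw outer [ 545.8 -130.2   40. ]
tin [422.1  12.2  20. ]
```

```bash
python3 -m jog '[[0,0,0.4,15,-19,30,-1],[0,0,0,0,0,35,-1],[0,0,0,0,0,0,-1],[0,0,0,0,0,0,-1],[0,0,0,0,0,0,-1]]'
python3 - <<'E'
from h import *
st=r.sense(); print(st["tool_pos"],st["tcp_rot"]); s=r.snapshot("wrist"); save("w2.png",s["pixels"])
O=np.array([550,-35.]);a=np.radians(-3.5)
for p in((-53,100,20),(-53,-100,20),(-56,0,97),(-56,8,97),(-56,-8,97),(-22,22,76),(-22,-22,76)):
    print(p,np.round(wproj(s,st,[O[0]+p[0]*np.cos(a)-p[1]*np.sin(a),O[1]+p[0]*np.sin(a)+p[1]*np.cos(a),p[2]]),1))
E
```

```text
time: 3.0
tool_pos: [511.7, -33.8, 180.4]
tcp_rot: [180.0, -0.3, -3.7]
ft_force: [-0.4, -0.8, 0.2]
finger_gap: 85.1
grip_force: 0.0
[511.66448908 -33.83928073 180.37002467] [179.96320576  -0.31415031  -3.65350023]
(-53, 100, 20) [214.  203.3]
(-53, -100, 20) [404.3 202.9]
(-56, 0, 97) [308.  232.9]
(-56, 8, 97) [297.8 232.9]
(-56, -8, 97) [318.2 232.9]
(-22, 22, 76) [281.3 184.8]
(-22, -22, 76) [335.  184.7]
```

View pics/w2.png

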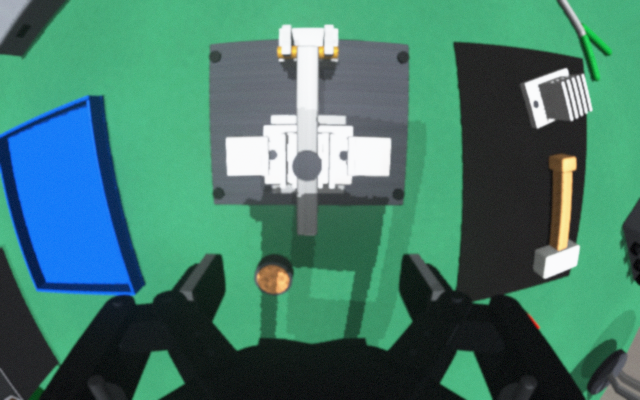

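```bash
python3 -m jog '[[0,0,0,-3,-1,40,-1],[0,0,0,0,0,40,-1],[0,0,0,0,0,27,-1],[0,0,0,0,0,0,-1]]'
python3 -m jog '[[0,0,0,0,0,0,0.6],[0,0,0,0,0,0,1],[0,0,0,0,0,0,1],[0,0,0,0,0,0,1],[0,0,0,0,0,0,1]]' 25
python3 -m jog '[[0,0,0,0,0,0,1],[0,0,0,0,0,0,1],[0,0,0,0,0,0,1]]' 25
python3 - <<'E'
import numpy as np
# arc steps about the hinge, R=126 from grip, angles deg
a=np.radians([0,8,16,24,32,40,48,56,64,72,80,88,96,104,110]);x=126*(1-np.cos(a));z=126*np.sin(a)
print(np.c_[np.degrees(a)[1:],np.diff(x),-np.diff(z)].round(1))
E
```

```text
time: 3.45
tool_pos: [504.3, -31.8, 66.9]
tcp_rot: [-180.0, 0.3, -3.6]
ft_force: [-0.8, -0.8, -0.2]
finger_gap: 85.5
grip_force: 0.0
time: 3.95
tool_pos: [507.7, -29.6, 70.7]
tcp_rot: [-179.7, -0.1, -3.6]
ft_force: [-2.8, 6.8, 9.7]
finger_gap: 15.5
grip_force: 31.4
time: 4.25
tool_pos: [507.6, -29.8, 70.7]
tcp_rot: [-179.8, -0.1, -3.6]
ft_force: [-0.8, 11.4, 5.9]
finger_gap: 15.2
grip_force: 31.2
[[  8.    1.2 -17.5]
 [ 16.    3.7 -17.2]
 [ 24.    6.  -16.5]
 [ 32.    8.3 -15.5]
 [ 40.   10.3 -14.2]
 [ 48.   12.2 -12.6]
 [ 56.   13.9 -10.8]
 [ 64.   15.2  -8.8]
 [ 72.   16.3  -6.6]
 [ 80.   17.1  -4.3]
 [ 88.   17.5  -1.8]
 [ 96.   17.6   0.6]
 [104.   17.3   3.1]
 [110.   12.6   3.9]]
```

```bash
python3 -m jog '[[0,0,0,1.2,-2,-17.5,1],[0,0,0,3.7,0,-17.2,1],[0,0,0,6,0,-16.5,1],[0,0,0,8.3,0,-15.5,1],[0,0,0,10.3,0,-14.2,1]]'
python3 -m jog '[[0,0,0,12.2,0,-12.6,1],[0,0,0,13.9,0,-10.8,1],[0,0,0,15.2,0,-8.8,1],[0,0,0,16.3,0,-6.6,1],[0,0,0,17.1,0,-4.3,1]]'
python3 -m jog '[[0,0,0,17.5,0,-1.8,1],[0,0,0,17.6,0,0.6,1],[0,0,0,17.3,0,3.1,1],[0,0,0,8,0,2.5,1],[0,0,0,0,0,0,1]]'
python3 -m jog '[[0,0,0,0,0,0,1]]'
```

```text
time: 4.75
tool_pos: [535.3, -31.5, 150.3]
tcp_rot: [-180.0, 0.1, -3.6]
ft_force: [-0.1, 1.0, -5.2]
finger_gap: 15.4
grip_force: 29.9
time: 5.25
tool_pos: [610.5, -36.7, 193.8]
tcp_rot: [180.0, 0.1, -3.6]
ft_force: [-2.9, -1.8, -0.9]
finger_gap: 15.5
grip_force: 32.4
time: 5.75
tool_pos: [672.2, -41.0, 189.7]
tcp_rot: [180.0, -0.1, -3.6]
ft_force: [-0.3, -1.7, 3.3]
finger_gap: 15.5
grip_force: 36.9
time: 5.85
tool_pos: [671.8, -40.9, 189.9]
tcp_rot: [180.0, -0.1, -3.6]
ft_force: [0.9, -2.9, 2.5]
finger_gap: 15.3
grip_force: 36.8
```

```bash
python3 -m jog '[[0,0,0,0,0,0,-1],[0,0,0,0,0,0,-1],[0,0,0,0,0,0,-1],[0,0,0,0,0,-40,-1],[0,0,0,0,0,-40,-1]]'
python3 -m jog '[[0,0,0,0,0,-20,-1],[0,0,0,-50,0,0,-1],[0,0,0,-50,0,0,-1],[0,0,0,-50,0,0,-1],[0,0,0,-50,0,0,-1]]'
python3 -m jog '[[0,0,0,0,0,0,-1]]'
python3 - <<'E'
from h import *
st=r.sense(); s=r.snapshot("wrist"); save("w3.png",s["pixels"][:300])
to([434,-369.5,180],6.5)
E
```

```text
time: 6.35
tool_pos: [669.5, -39.9, 267.3]
tcp_rot: [-180.0, 0.3, -3.6]
ft_force: [0.9, 0.5, 1.8]
finger_gap: 84.8
grip_force: 0.0
time: 6.85
tool_pos: [469.4, -27.3, 288.3]
tcp_rot: [-180.0, 0.0, -3.6]
ft_force: [0.0, -0.1, 2.1]
finger_gap: 85.5
grip_force: 0.0
time: 6.95
tool_pos: [465.5, -26.6, 287.6]
tcp_rot: [-180.0, 0.2, -3.6]
ft_force: [0.8, 0.4, 1.0]
finger_gap: 85.4
grip_force: 0.0
turn -10.1 shift -73.1 336.3 108.7 | yaw -3.6 F [0.6 0.6 1.1] gap 85.6
```

View pics/w3.png

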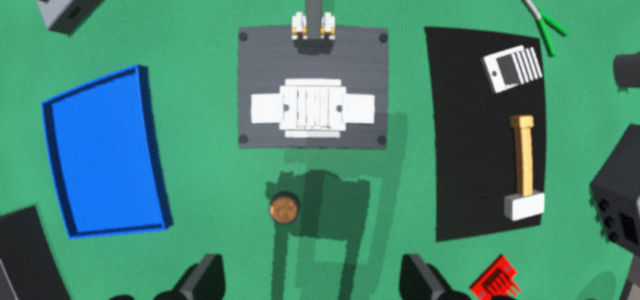

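The clamp arm is open (arm up at (314,15)) and the housing is exposed at (313,107). Next I go over the mallet.

```bash
python3 -m jog '[[0,0,-5,0,0,0,-1],[0,0,-5,0,0,0,-1],[0,0,0,-10,48,0,-1],[0,0,0,-10,48,0,-1],[0,0,0,-10,48,0,-1]]' >/dev/null
python3 -m jog '[[0,0,0,-10,48,0,-1],[0,0,0,-10,48,0,-1],[0,0,0,-10,48,0,-1],[0,0,0,-10,48,0,-1],[0,0,0,0,0,50,-1]]' >/dev/null
python3 -m jog '[[0,0,0,0,0,0,-1],[0,0,0,0,0,0,-1]]'
python3 - <<'E'
from h import *
st=r.sense(); s=r.snapshot("wrist"); save("w4.png",s["pixels"])
p=s["pixels"]; hsv=cv2.cvtColor(p,cv2.COLOR_RGB2HSV)
m=((hsv[...,0]<28)&(hsv[...,1]>60)&(hsv[...,2]>110)).astype(np.uint8)
n,l,S,C=cv2.connectedComponentsWithStats(m)
for i in range(1,n):
    if S[i,4]>150: print(S[i],C[i].round(0),wplane(s,st,*C[i],27).round(1))
O=[434,-369.5]
print([np.round(wproj(s,st,[434+d*np.cos(.113),-369.5+d*np.sin(.113),29]),0) for d in(-57,-23,0,105)])
to([434,-369.5,18],6.5)
E
```

```text
time: 8.2
tool_pos: [439.0, -368.7, 237.6]
tcp_rot: [-179.8, 0.1, 6.4]
ft_force: [-0.4, 0.2, 1.2]
finger_gap: 85.2
grip_force: 0.0
[614   6  26  21 208] [628.  17.] [ 821.7 -898.9   27. ]
[ 296   89   27  112 2042] [310. 143.] [ 478.7 -363.5   27. ]
[ 52 161  17  25 315] [ 60. 173.] [413.2   8.3  27. ]
[244 273  69  40 960] [281. 293.] [ 279.6 -346.6   27. ]
[251 302  48  37 872] [275. 321.] [ 230.7 -340.8   27. ]
[   0  353   51   47 1640] [ 20. 380.] [-244.9  446.    27. ]
[array([311., 229.]), array([311., 201.]), array([311., 182.]), array([311.,  91.])]
turn -0.1 shift -6.0 -0.3 222.0 | yaw 6.4 F [-0.3  0.1  0.9] gap 85.3
```

View pics/w4.png

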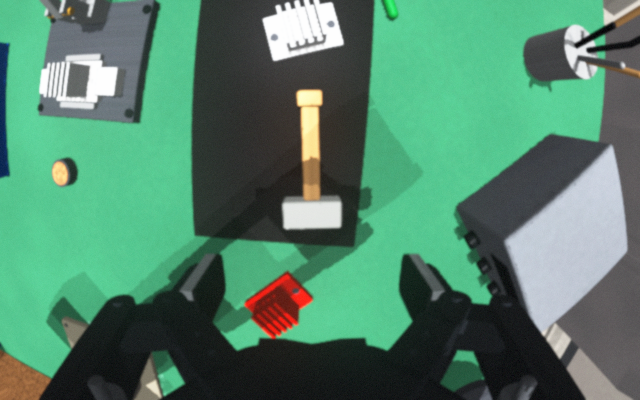

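```bash
python3 -m jog '[[0,0,0.5,-5,0,45,-1],[0,0,0,0,0,45,-1],[0,0,0,0,0,45,-1],[0,0,0,0,0,45,-1],[0,0,0,0,0,35,-1]]'
python3 -m jog '[[0,0,0,0,0,14.5,-1],[0,0,0,0,0,0,-1],[0,0,0,0,0,0,-1]]'
python3 - <<'E'
from h import *
to([434,-369.5,6],6)
E
```

```text
time: 8.75
tool_pos: [436.1, -370.1, 24.6]
tcp_rot: [179.9, -0.1, 6.0]
ft_force: [-0.3, -0.2, -0.4]
finger_gap: 86.0
grip_force: 0.0
time: 9.05
tool_pos: [436.2, -371.2, 12.3]
tcp_rot: [179.8, -0.1, 5.9]
ft_force: [-0.1, -0.7, 0.6]
finger_gap: 85.6
grip_force: 0.0
turn -0.1 shift -2.0 -1.9 6.3 | yaw 5.9 F [-0.1 -0.7  0.6] gap 85.6
```

```bash
python3 -m jog '[[0,0,0,0,0,4,-1],[0,0,0,0,0,0,-1],[0,0,0,0,0,0,0.3]]' 60
python3 -m jog '[[0,0,0,0,0,0,1],[0,0,0,0,0,0,1],[0,0,0,0,0,0,1],[0,0,0,0,0,0,1]]' 60
python3 -m jog '[[0,0,0,0,0,0,1],[0,0,0,0,0,0,1]]' 110
python3 -m jog '[[0,0,0,0,0,-20,1],[0,0,0,0,0,-30,1],[0,0,0,0,0,-40,1],[0,0,0,0,0,-50,1],[0,0,0,0,0,0,1]]'
```

```text
time: 9.35
tool_pos: [434.8, -370.5, 6.6]
tcp_rot: [179.9, -0.1, 5.9]
ft_force: [0.1, 0.5, 0.5]
finger_gap: 73.4
grip_force: 0.0
time: 9.75
tool_pos: [434.4, -370.1, 5.7]
tcp_rot: [180.0, -0.0, 5.9]
ft_force: [0.1, -0.8, -2.9]
finger_gap: 18.9
grip_force: 59.1
time: 9.95
tool_pos: [434.4, -370.1, 5.8]
tcp_rot: [180.0, -0.0, 5.9]
ft_force: [0.1, 0.4, 4.4]
finger_gap: 17.9
grip_force: 107.8
time: 10.45
tool_pos: [437.3, -373.1, 153.4]
tcp_rot: [179.5, -0.4, 5.9]
ft_force: [1.2, -1.8, -2.2]
finger_gap: 18.2
grip_force: 108.2
```

```bash
for i in 1 2 3 4; do python3 -m jog '[[0,0,-8.53,0,0,0,1],[0,0,-8.53,0,0,0,1],[0,0,-8.53,0,0,0,1],[0,0,-8.53,0,0,0,1],[0,0,-8.53,0,0,0,1]]'>/dev/null; done
python3 -m jog '[[0,0,0,0,0,0,1],[0,0,0,0,0,0,1]]'
python3 - <<'E'
from h import *
to([505,-103,130],176.5)
E
```

```text
time: 12.65
tool_pos: [433.7, -369.4, 144.3]
tcp_rot: [179.9, -0.1, 176.2]
ft_force: [0.0, 0.0, -2.8]
finger_gap: 17.9
grip_force: 107.8
turn -0.3 shift -54.9 270.3 14.3 | yaw 176.2 F [ 0.   0.  -2.8] gap 17.9
```

```bash
python3 -m jog '[[0,0,-0.3,-9,45,0,1],[0,0,0,-9,45,0,1],[0,0,0,-9,45,0,1],[0,0,0,-9,45,0,1],[0,0,0,-9,45,0,1]]' >/dev/null
python3 -m jog '[[0,0,0,-9,45,14,1],[0,0,0,0,0,20,1],[0,0,0,0,0,0,1],[0,0,0,0,0,0,1],[0,0,0,0,0,0,1]]'
python3 - <<'E'
from h import *
st=r.sense(); s=r.snapshot("wrist"); save("w5.png",s["pixels"])
to([505,-103,47],176.5)
t=r.snapshot("top"); save("t5.png",cv2.resize(t["pixels"][125:215,290:395],None,fx=6,fy=6,interpolation=2))
E
```

```text
time: 13.65
tool_pos: [503.9, -104.6, 112.4]
tcp_rot: [-180.0, 0.1, 176.6]
ft_force: [0.8, -0.5, -2.7]
finger_gap: 17.8
grip_force: 108.5
turn 0.1 shift -0.9 1.7 65.5 | yaw 176.6 F [-0.3 -0.3 -2.6] gap 18.0
```

View pics/w5.png

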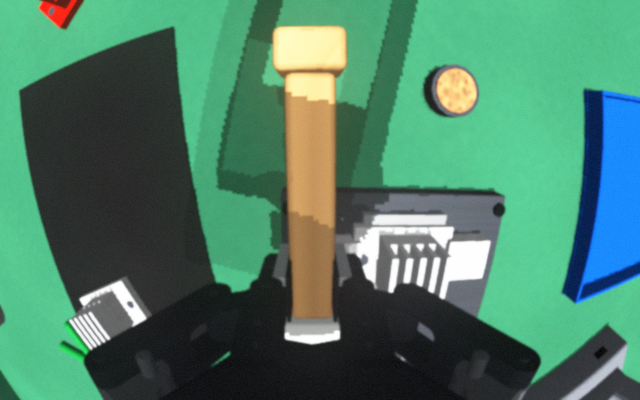

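```bash
python3 -m jog '[[0,0,0,0,0,30,1],[0,0,0,0,0,25,1],[0,0,0,0,0,9,1],[0,0,0,0,0,0,1],[0,0,0,0,0,0,1]]'
python3 -m jog '[[0,0,0,0,4,0,1],[0,0,0,0,4,0,1],[0,0,0,0,0,0,1],[0,0,0,0,0,0,1]]'
for i in 1 2 3; do python3 -m jog '[[0,0,0,0,2,0,1],[0,0,0,0,0,0,1],[0,0,0,0,0,0,1]]'|grep -v gri; done
python3 -c "
from h import *
to([505,-90,48],176.5)"
```

```text
time: 14.25
tool_pos: [504.3, -104.0, 48.6]
tcp_rot: [-180.0, 0.1, 176.7]
ft_force: [-0.3, 0.5, -3.1]
finger_gap: 17.8
grip_force: 108.5
time: 14.65
tool_pos: [504.3, -95.3, 47.9]
tcp_rot: [-180.0, 0.0, 176.8]
ft_force: [0.4, -0.5, -3.3]
finger_gap: 18.0
grip_force: 108.5
time: 14.95
tool_pos: [504.0, -93.4, 47.4]
tcp_rot: [-180.0, -0.0, 176.8]
ft_force: [0.6, -0.4, -3.1]
finger_gap: 18.0
time: 15.25
tool_pos: [504.2, -91.4, 47.4]
tcp_rot: [180.0, -0.0, 176.8]
ft_force: [0.2, -1.0, -3.4]
finger_gap: 18.0
time: 15.55
tool_pos: [504.3, -89.4, 47.4]
tcp_rot: [-180.0, 0.0, 176.8]
ft_force: [0.0, 0.1, -2.6]
finger_gap: 17.7
turn 0.3 shift -0.7 -0.6 -0.6 | yaw 176.8 F [ 0.   0.1 -2.6] gap 17.7
```

```bash
for i in 1 2 3 4 5; do python3 -m jog '[[0,0,0,0,1,0,1],[0,0,0,0,0,0,1]]'|egrep 'tool_pos|ft_f'; done
```

```text
tool_pos: [504.4, -88.3, 47.4]
ft_force: [0.2, 0.1, -3.2]
tool_pos: [504.4, -87.5, 47.4]
ft_force: [0.5, -0.1, -1.7]
tool_pos: [504.6, -86.7, 47.4]
ft_force: [0.7, -2.4, -5.1]
tool_pos: [504.6, -85.9, 47.5]
ft_force: [-0.3, -4.1, -3.9]
tool_pos: [504.7, -84.9, 47.5]
ft_force: [-0.0, -5.0, -3.1]
```

```bash
for i in 1 2 3; do python3 -m jog '[[0,0,0,0,1,0,1],[0,0,0,0,0,0,1]]'|egrep 'tool_pos|ft_f|tcp_r'; done
python3 -m jog '[[0,0,0,0,-6,0,1],[0,0,0,0,-6,0,1],[0,0,0,0,-4,0,1],[0,0,0,0,0,-40,1],[0,0,0,0,0,-15,1]]'
python3 - <<'E'
from h import *
st=r.sense(); s=r.snapshot("wrist"); cr=s["pixels"][170:330,320:520]; save("w6.png",cv2.resize(cr,None,fx=3.5,fy=3.5,interpolation=2))
print(st["tool_pos"])
E
```

```text
tool_pos: [504.7, -83.9, 47.5]
tcp_rot: [-180.0, 0.0, 176.8]
ft_force: [-0.2, -4.9, -3.9]
tool_pos: [504.8, -83.0, 47.5]
tcp_rot: [-180.0, 0.0, 176.8]
ft_force: [0.1, -5.3, -2.9]
tool_pos: [504.9, -82.0, 47.5]
tcp_rot: [-180.0, 0.0, 176.8]
ft_force: [0.1, -5.0, -2.7]
time: 17.65
tool_pos: [505.3, -98.2, 105.3]
tcp_rot: [-180.0, 0.2, 176.8]
ft_force: [1.6, -1.0, -1.9]
finger_gap: 18.1
grip_force: 108.7
[505.33978971 -98.16243066 105.26905426]
```

View pics/w6.png

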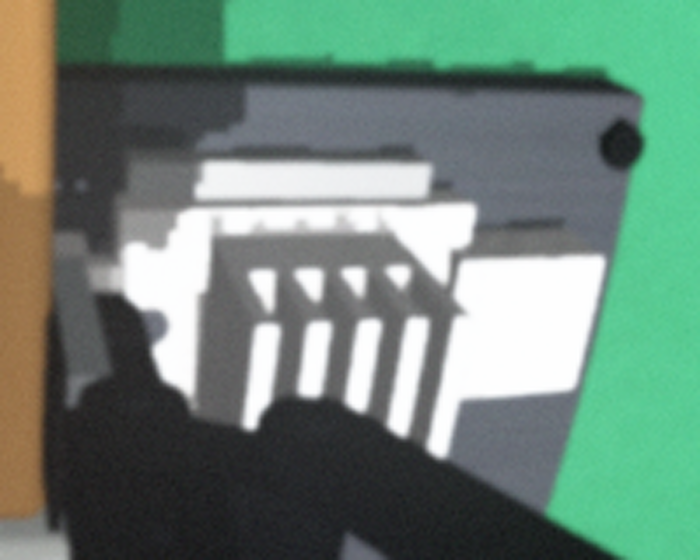

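The crop shows the left jaw's outer top corner at (605,255) and its outer bottom edge at (578,388). I compare these with the earlier picture.

```bash
cat >> h.py <<'E'
JO=np.array([549.5,-33.5]);JA=np.radians(-3.5)
def jig(p): d=np.array(p)[:2]-JO; return np.array([d[0]*np.cos(JA)+d[1]*np.sin(JA),-d[0]*np.sin(JA)+d[1]*np.cos(JA)]).round(1)
E
python3 - <<'E'
from h import *
s=r.snapshot("wrist"); now=r.sense(); now["tool_pos"]=np.array([505.3,-98.2,105])
old=dict(tool_pos=np.array([511.66,-33.84,180.37]),tcp_rot=np.array([179.96,-.31,-3.65]))
for u,v in((226,157),(391,157)): print("old",jig(wplane(s,old,u,v,40)))
for u,v in((213,204),(407,203)): print("old plate",jig(wplane(s,old,u,v,20)))
for a,b,z in((605,255,40),(578,388,40),(459,258,40),(640,95,20)): print("now",jig(wplane(s,now,320+a/3.5,170+b/3.5,z)))
E
```

```text
old [-0.6 79.7]
old [ -1.1 -75.6]
old plate [-52.1 103. ]
old plate [ -51.4 -101.2]
now [-18.9  81.2]
now [17.4 82.6]
now [-19.6  40.5]
now [-52.9  97.6]
```

```bash
python3 -m jog '[[0,0,0.3,-3,36,0,1],[0,0,0,-3,36,0,1],[0,0,0,0,36,0,1],[0,0,0,0,36,0,1],[0,0,0,0,0,0,1]]'
python3 -m jog '[[0,0,0,0,0,0,1],[0,0,0,0,0,0,1]]'
python3 - <<'E'
from h import *
to([514.4,46.8,48],176.5); print(jig(r.sense()["tool_pos"]))
E
```

```text
time: 18.25
tool_pos: [517.8, 49.9, 100.9]
tcp_rot: [179.9, -0.1, 176.7]
ft_force: [-0.2, -0.3, -2.5]
finger_gap: 18.0
grip_force: 108.8
time: 18.45
tool_pos: [518.0, 45.3, 101.5]
tcp_rot: [-180.0, -0.1, 176.5]
ft_force: [-0.9, -0.4, -3.4]
finger_gap: 18.1
grip_force: 108.9
turn -0.0 shift 3.7 1.3 53.5 | yaw 176.5 F [-0.9 -0.4 -3.4] gap 18.1
[-36.2  76.7]
```

```bash
python3 -m jog '[[0,0,0,3,0,30,1],[0,0,0,0,0,23,1],[0,0,0,0,0,0,1],[0,0,0,0,-4,0,1],[0,0,0,0,-4,0,1]]'
for i in 1 2 3 4 5; do python3 -m jog '[[0,0,0,0,-1,0,1],[0,0,0,0,0,0,1]]'|egrep 'tool_pos|ft_f'; done
```

```text
time: 18.95
tool_pos: [516.2, 37.3, 50.9]
tcp_rot: [-180.0, 0.1, 176.4]
ft_force: [0.2, -0.6, -2.6]
finger_gap: 18.3
grip_force: 108.8
tool_pos: [515.9, 36.7, 50.7]
ft_force: [-0.1, 0.9, -2.8]
tool_pos: [515.1, 36.1, 49.7]
ft_force: [0.5, 0.6, -2.8]
tool_pos: [514.8, 35.1, 49.4]
ft_force: [-0.4, -0.6, -2.3]
tool_pos: [514.7, 34.1, 49.3]
ft_force: [0.5, -0.3, -3.5]
tool_pos: [514.7, 33.1, 49.4]
ft_force: [-0.0, -0.3, -2.2]
```

```bash
for i in 1 2 3 4 5 6; do python3 -m jog '[[0,0,0,0,-1,0,1],[0,0,0,0,0,0,1]]'|egrep 'tool_pos|ft_f'; done
```

```text
tool_pos: [514.6, 32.0, 49.4]
ft_force: [0.9, 1.1, -2.1]
tool_pos: [514.5, 31.4, 49.4]
ft_force: [-1.7, 3.0, -1.2]
tool_pos: [514.5, 30.3, 49.4]
ft_force: [-0.6, 3.9, -2.0]
tool_pos: [514.5, 29.1, 49.4]
ft_force: [0.5, 2.4, -2.5]
tool_pos: [514.5, 28.0, 49.4]
ft_force: [0.7, 2.8, -3.1]
tool_pos: [514.4, 27.0, 49.4]
ft_force: [-0.4, 2.5, -4.1]
```

```bash
for i in 1 2 3 4 5; do python3 -m jog '[[0,0,0,0,-1,0,1],[0,0,0,0,0,0,1]]'|egrep 'tool_pos|ft_f'; done
```

```text
tool_pos: [514.2, 26.0, 49.4]
ft_force: [-0.3, 2.5, -3.1]
tool_pos: [514.2, 25.4, 49.4]
ft_force: [0.4, 5.0, -2.0]
tool_pos: [514.2, 24.5, 49.4]
ft_force: [1.2, 5.5, -2.8]
tool_pos: [514.1, 23.5, 49.5]
ft_force: [0.2, 6.6, -2.7]
tool_pos: [514.0, 22.5, 49.5]
ft_force: [0.6, 4.5, -2.3]
```

```bash
python3 -m jog '[[0,0,0,0,-1,0,1],[0,0,0,0,0,0,1]]'|egrep 'tool_pos|ft_f'
python3 -m jog '[[0,0,0,0,6,0,1],[0,0,0,0,7,0,1],[0,0,0,0,0,-27,1],[0,0,0,0,0,-27,1],[0,0,0,0,-33,0,1]]'>/dev/null
python3 -m jog '[[0,0,0,2,-34,0,1],[0,0,0,2,-34,0,1],[0,0,0,2,-34,0,1],[0,0,0,0,0,0,1],[0,0,0,0,0,0,1]]'
python3 -c "
from h import *
to([505,-98,48],176.6)"
```

```text
tool_pos: [514.0, 21.5, 49.5]
ft_force: [-0.3, 5.6, -2.0]
time: 23.35
tool_pos: [500.4, -100.7, 103.3]
tcp_rot: [-180.0, -0.0, 176.4]
ft_force: [-0.4, 0.0, -3.1]
finger_gap: 18.1
grip_force: 109.1
turn -0.2 shift -4.5 2.9 55.3 | yaw 176.4 F [-0.4  0.  -3.1] gap 18.1
```

```bash
python3 -m jog '[[0,0,-0.2,-4.5,0,30,1],[0,0,0,0,0,25,1],[0,0,0,0,0,0,1],[0,0,0,0,3,0,1],[0,0,0,0,3,0,1]]' | grep tool_pos
for i in 1 2 3 4 5 6 7 ; do python3 -m jog '[[0,0,0,0,1,0,1],[0,0,0,0,1,0,1],[0,0,0,0,0,0,1]]'|egrep 'tool_pos|ft_f'; done
```

```text
tool_pos: [506.5, -94.0, 50.0]
tool_pos: [506.0, -92.5, 49.2]
ft_force: [0.5, -0.8, -3.1]
tool_pos: [505.9, -91.2, 48.9]
ft_force: [-1.2, -5.6, 0.6]
tool_pos: [506.1, -89.0, 48.8]
ft_force: [-0.8, -5.1, 0.1]
tool_pos: [506.2, -86.8, 48.7]
ft_force: [0.9, -5.3, -0.2]
tool_pos: [506.2, -84.7, 48.6]
ft_force: [0.4, -5.4, -0.9]
tool_pos: [506.2, -82.6, 48.5]
ft_force: [0.6, -4.3, 0.2]
tool_pos: [506.1, -81.1, 48.5]
ft_force: [-0.7, -6.7, 0.6]
```

```bash
python3 -m jog '[[0,0,0,0,0,-2,1],[0,0,0,0,0,0,1]]'|egrep 'tool_pos|ft_f'
for i in 1 2 3 ; do python3 -m jog '[[0,0,0,0,1,0,1],[0,0,0,0,0,0,1]]'|egrep 'tool_pos|ft_f|gap'; done
```

```text
tool_pos: [505.5, -80.4, 49.9]
ft_force: [0.5, -4.2, -5.5]
tool_pos: [505.6, -79.2, 49.8]
ft_force: [0.2, -2.9, -5.1]
finger_gap: 18.0
tool_pos: [506.0, -78.3, 50.2]
ft_force: [-0.3, -4.1, -5.4]
finger_gap: 17.8
tool_pos: [506.2, -77.4, 50.3]
ft_force: [0.3, -3.1, -5.4]
finger_gap: 17.6
```

```bash
cat >> h.py <<'E'
def unjig(x,y,z): return [JO[0]+x*np.cos(JA)-y*np.sin(JA),JO[1]+x*np.sin(JA)+y*np.cos(JA),z]
def edges(s,sg,pr,x=(-10,-5,0,5,10)):
    "jig y of jaw outer edge (z 40) and plate edge (z 20), on side sg, by intensity/saturation step"
    im=s["pixels"]; sat=cv2.cvtColor(im,cv2.COLOR_RGB2HSV)[...,1].astype(np.float32); g=im.min(2).astype(np.float32)
    ys=np.arange(66,112,.25); out=[]
    for X in x:
        row=[]
        for ch,z,lo,hi in((g,40,70,95),(sat,20,92,110)):
            P=np.array([pr(unjig(X,sg*y,z)) for y in ys],np.float32)
            v=cv2.remap(ch,P[:,:1].copy(),P[:,1:].copy(),1)[:,0]; v=cv2.GaussianBlur(v[:,None],(1,9),0)[:,0]
            k=(ys>lo)&(ys<hi); d=np.diff(v); d=-d if z==40 else d; d[~k[1:]]=0
            row+=[ys[d.argmax()],round(float(d.max()),1)]
        out.append(row)
    print(np.array(out))
E
python3 -m jog '[[0,0,0,0,-7,0,1],[0,0,0,0,-7,0,1],[0,0,0,0,-3,-20,1],[0,0,0,0,0,-35,1],[0,0,0,0,0,0,1]]' >/dev/null
python3 -m jog '[[0,0,0,0,0,0,1],[0,0,0,0,0,0,1]]'
python3 - <<'E'
from h import *
st=r.sense(); s=r.snapshot("wrist"); edges(s,1,lambda p:wproj(s,st,p))
t=r.snapshot("top"); 
for sg in(1,-1): print("top",sg); edges(t,sg,lambda p:proj(t,p))
to([514.4,46.8,48],176.5)
E
```

```text
time: 27.45
tool_pos: [504.6, -94.4, 104.3]
tcp_rot: [180.0, -0.1, 176.7]
ft_force: [-0.4, -0.1, -4.0]
finger_gap: 17.9
grip_force: 109.2
[[ 85.75  15.6   99.5   10.2 ]
 [ 86.    15.9  100.75  12.3 ]
 [ 86.    16.4  100.5   12.2 ]
 [ 85.75  15.   100.5   13.2 ]
 [ 85.75  15.3  100.5   14.9 ]]
top 1
[[85.5  12.   99.25  4.8 ]
 [85.5  10.8  97.5   5.1 ]
 [85.75  7.6  98.25  7.5 ]
 [84.   10.9  99.    7.6 ]
 [84.5  13.4  98.75  8.3 ]]
top -1
[[9.0000e+01 0.0000e+00 9.4000e+01 3.0000e-01]
 [8.9000e+01 0.0000e+00 9.4250e+01 2.0000e-01]
 [7.0000e+01 1.0000e-01 1.0475e+02 3.0000e-01]
 [9.4250e+01 0.0000e+00 9.6000e+01 2.0000e-01]
 [9.3750e+01 1.0000e-01 9.3250e+01 1.0000e-01]]
turn 0.2 shift -1.6 141.4 55.8 | yaw 176.7 F [ 0.1 -0.2 -2.8] gap 18.0
```

```bash
python3 -m jog '[[0,0,0.2,-1.5,35,0,1],[0,0,0,0,35,0,1],[0,0,0,0,35,0,1],[0,0,0,0,36,0,1],[0,0,0,0,0,0,1]]' >/dev/null
python3 -m jog '[[0,0,0,0,0,0,1],[0,0,0,0,0,0,1]]'
python3 - <<'E'
from h import *
st=r.sense(); s=r.snapshot("wrist"); edges(s,-1,lambda p:wproj(s,st,p))
to([514.4,46.8,49],176.5)
E
```

```text
time: 28.25
tool_pos: [514.9, 45.5, 104.6]
tcp_rot: [-180.0, -0.1, 176.5]
ft_force: [-0.2, -1.0, -2.7]
finger_gap: 17.5
grip_force: 109.1
[[82.   15.1  98.5   9.7 ]
 [81.75 14.2  98.75 10.  ]
 [81.75 14.   99.    9.  ]
 [81.75 13.3  98.75 11.  ]
 [82.   14.4  99.   11.6 ]]
turn -0.1 shift 0.7 1.5 55.9 | yaw 176.4 F [-0.  -0.7 -2.3] gap 18.4
```

```bash
python3 -m jog '[[0,0,0,0,0,30,1],[0,0,0,0,0,25,1],[0,0,0,0,0,0,1],[0,0,0,0,-3,0,1],[0,0,0,0,-3,0,1]]' | grep tool_pos
for i in 1 2 3 4 5 6 7 8 9; do python3 -m jog '[[0,0,0,0,-1,0,1],[0,0,0,0,-1,0,1],[0,0,0,0,0,0,1]]'|egrep 'tool_pos|ft_f'; done
```

```text
tool_pos: [516.2, 39.4, 52.0]
tool_pos: [515.4, 38.0, 51.1]
ft_force: [-0.7, 0.3, -2.1]
tool_pos: [514.7, 36.1, 50.4]
ft_force: [0.5, -0.9, -2.1]
tool_pos: [514.6, 34.4, 50.4]
ft_force: [-0.5, 3.2, -1.7]
tool_pos: [514.5, 32.0, 50.4]
ft_force: [0.1, 2.7, -2.3]
tool_pos: [514.3, 30.0, 50.4]
ft_force: [0.3, 3.2, -2.8]
tool_pos: [514.2, 28.0, 50.4]
ft_force: [-0.1, 2.6, -2.7]
tool_pos: [514.1, 26.0, 50.4]
ft_force: [0.0, 1.8, -3.5]
tool_pos: [514.0, 24.0, 50.4]
ft_force: [0.1, 2.0, -2.7]
tool_pos: [513.8, 22.0, 50.4]
ft_force: [0.1, 1.4, -2.7]
```

```bash
for i in 1 2 3 4 5; do python3 -m jog '[[0,0,0,0,-1,0,1],[0,0,0,0,0,0,1]]'|egrep 'tool_pos|ft_f'; done
python3 -m jog '[[0,0,0,0,7,0,1],[0,0,0,0,7,0,1],[0,0,0,0,7,-20,1],[0,0,0,0,0,-35,1],[0,0,0,0,0,0,1]]' >/dev/null
python3 -m jog '[[0,0,0,0,0,0,1],[0,0,0,0,0,0,1]]'|grep tool_pos
python3 - <<'E'
from h import *
st=r.sense(); s=r.snapshot("wrist"); edges(s,-1,lambda p:wproj(s,st,p))
to([505,-102,50],176.6)
E
```

```text
tool_pos: [513.8, 21.4, 50.4]
ft_force: [0.0, 5.5, -2.6]
tool_pos: [513.8, 20.5, 50.5]
ft_force: [-0.4, 5.1, -2.0]
tool_pos: [513.7, 19.6, 50.4]
ft_force: [0.2, 5.1, -2.6]
tool_pos: [513.6, 18.6, 50.4]
ft_force: [-0.0, 5.9, -3.1]
tool_pos: [513.6, 17.6, 50.5]
ft_force: [0.6, 5.2, -2.5]
tool_pos: [514.0, 38.2, 104.2]
[[ 85.75  14.   100.75  12.2 ]
 [ 85.5   14.3  101.    11.7 ]
 [ 85.5   15.4  101.    11.1 ]
 [ 85.75  15.2  101.    11.1 ]
 [ 86.    15.2  101.    11.7 ]]
turn -0.1 shift 0.4 -140.4 53.8 | yaw 176.5 F [ 0.  -0.2 -3. ] gap 18.0
```

```bash
python3 -m jog '[[0,0,0,0,-36,0,1],[0,0,0,0,-36,0,1],[0,0,0,0,-36,0,1],[0,0,0,0,-34,0,1],[0,0,0,0,0,0,1]]' >/dev/null
python3 -m jog '[[0,0,0,0,0,30,1],[0,0,0,0,0,24,1],[0,0,0,0,0,0,1],[0,0,0,0,0,0,1],[0,0,0,0,2,0,1]]'
for i in 1 2 3 4 5 6 7 8 9 10; do python3 -m jog '[[0,0,0,0,1,0,1],[0,0,0,0,1,0,1],[0,0,0,0,0,0,1]]'|egrep 'tool_pos|ft_f'; done
```

```text
time: 34.25
tool_pos: [507.1, -101.6, 52.6]
tcp_rot: [-180.0, 0.1, 176.5]
ft_force: [0.9, -0.6, -2.5]
finger_gap: 18.0
grip_force: 109.1
tool_pos: [506.9, -99.5, 52.2]
ft_force: [1.0, 0.3, -3.2]
tool_pos: [506.4, -97.5, 51.4]
ft_force: [-0.0, -0.4, -3.3]
tool_pos: [506.6, -95.8, 51.4]
ft_force: [-0.7, -1.8, -3.0]
tool_pos: [506.8, -93.6, 51.4]
ft_force: [-0.1, -2.4, -3.3]
tool_pos: [506.9, -91.4, 51.4]
ft_force: [0.3, -2.5, -2.9]
tool_pos: [507.0, -89.4, 51.4]
ft_force: [0.1, -1.5, -4.7]
tool_pos: [507.1, -87.4, 51.4]
ft_force: [-0.3, -1.6, -3.5]
tool_pos: [507.3, -85.5, 51.4]
ft_force: [-0.0, -2.0, -4.1]
tool_pos: [507.4, -83.5, 51.4]
ft_force: [-0.0, -2.7, -4.2]
tool_pos: [507.5, -81.4, 51.4]
ft_force: [-0.3, -1.8, -3.5]
```

```bash
for i in 1 2 3 4 5 6 7; do python3 -m jog '[[0,0,0,0,1,0,1],[0,0,0,0,0,0,1]]'|egrep 'tool_pos|ft_f'; done
python3 -m jog '[[0,0,0,0,-7,0,1],[0,0,0,0,-7,0,1],[0,0,0,0,-5,-20,1],[0,0,0,0,0,-35,1],[0,0,0,0,0,0,1]]' >/dev/null
python3 -m jog '[[0,0,0,0,0,0,1],[0,0,0,0,0,0,1]]'
python3 - <<'E'
from h import *
st=r.sense(); s=r.snapshot("wrist"); edges(s,1,lambda p:wproj(s,st,p))
to([514.4,48,50],176.6)
E
```

```text
tool_pos: [507.6, -80.5, 51.4]
ft_force: [0.7, -1.8, -3.9]
tool_pos: [507.6, -79.5, 51.4]
ft_force: [-0.7, -1.2, -4.4]
tool_pos: [507.7, -78.5, 51.4]
ft_force: [0.0, -3.2, -4.0]
tool_pos: [507.7, -77.6, 51.4]
ft_force: [-1.0, -2.9, -3.4]
tool_pos: [507.7, -77.0, 51.4]
ft_force: [-0.6, -5.7, -3.2]
tool_pos: [507.8, -76.0, 51.4]
ft_force: [-1.5, -4.6, -3.8]
tool_pos: [507.9, -75.0, 51.4]
ft_force: [-1.7, -5.0, -3.6]
time: 39.35
tool_pos: [506.0, -93.4, 105.2]
tcp_rot: [180.0, -0.1, 176.5]
ft_force: [-0.3, -0.5, -3.3]
finger_gap: 17.9
grip_force: 109.4
[[ 88.75  14.9  102.5   10.7 ]
 [ 88.25  15.   103.5   12.1 ]
 [ 88.25  15.3  103.5   12.  ]
 [ 88.5   16.   103.    11.5 ]
 [ 88.5   14.6  103.    12.  ]]
turn -0.1 shift -0.3 141.6 54.9 | yaw 176.5 F [ 0.3 -0.2 -3.2] gap 18.1
```

```bash
python3 -m jog '[[0,0,0,0,35,0,1],[0,0,0,0,35,0,1],[0,0,0,0,35,0,1],[0,0,0,0,36,0,1],[0,0,0,0,0,0,1]]' >/dev/null
python3 -m jog '[[0,0,0,0,0,30,1],[0,0,0,0,0,25,1],[0,0,0,0,0,0,1],[0,0,0,0,0,0,1],[0,0,0,0,-2,0,1]]'
for i in 1 2 3 4 5 6 7 8 9 10 11 12 13; do python3 -m jog '[[0,0,0,0,-1,0,1],[0,0,0,0,-1,0,1],[0,0,0,0,0,0,1]]'|egrep 'tool_pos|ft_f'; done
```

```text
time: 40.4
tool_pos: [516.1, 44.9, 52.6]
tcp_rot: [180.0, 0.1, 176.5]
ft_force: [-0.2, -0.1, -3.2]
finger_gap: 18.1
grip_force: 109.2
tool_pos: [515.7, 42.9, 52.2]
ft_force: [0.1, 0.8, -2.7]
tool_pos: [515.0, 41.0, 51.4]
ft_force: [0.1, 0.4, -2.2]
tool_pos: [514.9, 39.1, 51.3]
ft_force: [0.4, 0.2, -2.8]
tool_pos: [514.8, 37.4, 51.4]
ft_force: [0.8, 3.4, -3.4]
tool_pos: [514.7, 35.1, 51.4]
ft_force: [0.2, 2.8, -3.1]
tool_pos: [514.5, 33.0, 51.4]
ft_force: [0.8, 2.4, -3.8]
tool_pos: [514.4, 31.0, 51.4]
ft_force: [1.5, 2.3, -3.0]
tool_pos: [514.3, 29.0, 51.4]
ft_force: [0.2, 1.9, -3.9]
tool_pos: [514.2, 27.0, 51.4]
ft_force: [0.3, 2.2, -4.0]
tool_pos: [514.1, 25.0, 51.4]
ft_force: [0.5, 2.3, -4.4]
tool_pos: [514.0, 23.0, 51.4]
ft_force: [0.4, 1.5, -3.7]
tool_pos: [513.8, 21.0, 51.4]
ft_force: [-0.7, 2.0, -3.7]
tool_pos: [513.7, 19.0, 51.4]
ft_force: [-0.5, 2.6, -3.0]
```

```bash
for i in 1 2 3 4 5; do python3 -m jog '[[0,0,0,0,-1,0,1],[0,0,0,0,0,0,1]]'|egrep 'tool_pos|ft_f'; done
python3 -m jog '[[0,0,0,0,7,0,1],[0,0,0,0,7,0,1],[0,0,0,0,7,-20,1],[0,0,0,0,0,-35,1],[0,0,0,0,0,0,1]]' >/dev/null
python3 -m jog '[[0,0,0,0,0,0,1],[0,0,0,0,0,0,1]]'|grep tool_pos
python3 - <<'E'
from h import *
st=r.sense(); s=r.snapshot("wrist"); edges(s,-1,lambda p:wproj(s,st,p))
to([507,-108,50],176.6)
E
```

```text
tool_pos: [513.6, 18.1, 51.4]
ft_force: [-0.5, 2.4, -3.8]
tool_pos: [513.7, 17.4, 51.5]
ft_force: [0.1, 4.3, -3.4]
tool_pos: [513.6, 16.5, 51.5]
ft_force: [-0.3, 5.9, -3.9]
tool_pos: [513.5, 15.5, 51.5]
ft_force: [0.3, 5.0, -2.7]
tool_pos: [513.4, 14.6, 51.5]
ft_force: [-0.3, 5.3, -2.7]
tool_pos: [513.9, 35.2, 105.2]
[[ 88.75  14.7  103.25  11.1 ]
 [ 88.75  15.1  104.    11.  ]
 [ 88.75  15.3  104.    10.6 ]
 [ 89.    16.1  103.75  11.3 ]
 [ 88.75  14.6  103.75  11.4 ]]
turn -0.1 shift -1.9 -143.4 54.9 | yaw 176.5 F [ 0.3 -0.4 -3.2] gap 17.9
```

```bash
python3 -m jog '[[0,0,0,0,-36,0,1],[0,0,0,0,-36,0,1],[0,0,0,0,-36,0,1],[0,0,0,0,-36,0,1],[0,0,0,0,0,0,1]]' >/dev/null
python3 -m jog '[[0,0,0,0,0,30,1],[0,0,0,0,0,25,1],[0,0,0,0,0,0,1],[0,0,0,0,0,0,1],[0,0,0,0,3,0,1]]'|grep tool_pos
for i in 1 2 3 4 5 6 7 8 ; do python3 -m jog '[[0,0,0,0,1,0,1],[0,0,0,0,1,0,1],[0,0,0,0,0,0,1]]'|egrep 'tool_pos|ft_f'; done
```

```text
tool_pos: [506.9, -105.7, 52.6]
tool_pos: [506.7, -103.5, 52.2]
ft_force: [0.7, 0.5, -3.6]
tool_pos: [506.2, -101.5, 51.4]
ft_force: [-0.2, 0.3, -3.2]
tool_pos: [506.3, -99.4, 51.3]
ft_force: [0.6, 0.7, -2.8]
tool_pos: [506.5, -97.8, 51.4]
ft_force: [-1.1, -2.9, -3.0]
tool_pos: [506.7, -95.5, 51.4]
ft_force: [0.7, -2.3, -2.9]
tool_pos: [506.8, -93.4, 51.4]
ft_force: [-0.4, -3.0, -3.5]
tool_pos: [506.9, -91.4, 51.4]
ft_force: [0.4, -1.6, -3.3]
tool_pos: [507.0, -89.4, 51.4]
ft_force: [0.3, -2.0, -4.0]
```

```bash
python3 -m jog '[[0,0,0,0,1.2,0,1],[0,0,0,0,1.2,0,1],[0,0,0,0,0,0,1]]'|egrep 'tool_pos|ft_f'
python3 -m jog '[[0,0,0,0,-7,0,1],[0,0,0,0,-7,0,1],[0,0,0,0,-5,-20,1],[0,0,0,0,0,-45,1],[0,0,0,0,0,-30,1]]' >/dev/null
python3 -m jog '[[0,0,0,0,0,0,1],[0,0,0,0,0,0,1]]'
python3 - <<'E'
from h import *
to([450,-350,60],176.5)
t=r.snapshot("top"); im=t["pixels"].astype(int)
u,v=np.meshgrid(range(640),range(400)); m=(im.min(2)>110)&(u>400)&(u<492)&(v>135)&(v<262)
n,l,S,C=cv2.connectedComponentsWithStats(m.astype(np.uint8))
for i in range(1,n): 
    if S[i,4]>30: print(S[i],plane(t,*C[i],30).round(0))
E
```

```text
tool_pos: [507.2, -87.0, 51.4]
ft_force: [0.5, -2.7, -3.0]
time: 50.45
tool_pos: [506.5, -106.7, 147.0]
tcp_rot: [-180.0, 0.1, 176.5]
ft_force: [0.2, 0.4, -3.2]
finger_gap: 18.0
grip_force: 109.5
turn -0.0 shift 41.6 -246.3 87.0 | yaw 176.5 F [ 0.2  0.4 -3.2] gap 18.0
[ 401  137   32   58 1212] [ 593. -225.   30.]
[ 401  136   57  126 1528] [ 508. -263.   30.]
```

```bash
python3 -m jog '[[0,0,0,8.3,-49,0,1],[0,0,0,8.3,-49,0,1],[0,0,0,8.3,-49,0,1],[0,0,0,8.3,-49,0,1],[0,0,0,8.3,-49,0,1]]' >/dev/null
python3 -m jog '[[0,0,0,0,0,45,1],[0,0,0,0,0,42,1],[0,0,0,0,0,0,1],[0,0,0,0,0,0,1],[0,0,0,0,0,0,1]]'
python3 - <<'E'
from h import *
st=r.sense(); s=r.snapshot("wrist"); save("w7.png",s["pixels"]); to([450,-350,7],176.5)
E
```

```text
time: 51.5
tool_pos: [450.6, -348.7, 61.2]
tcp_rot: [-179.9, 0.1, 176.5]
ft_force: [-0.2, -0.2, -3.0]
finger_gap: 18.1
grip_force: 109.5
turn 0.0 shift 1.0 -0.9 55.0 | yaw 176.5 F [ 0.  -0.5 -2.9] gap 18.2
```

View pics/w7.png

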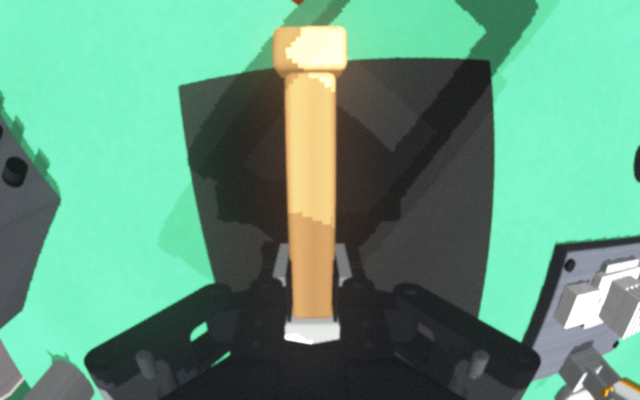

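The mallet hangs level and square over the mat, with the near mat edge at row ~65 and nothing below it.

```bash
python3 -m jog '[[0,0,0,0,0,30,1],[0,0,0,0,0,15,1],[0,0,0,0,0,6,1],[0,0,0,0,0,2,1],[0,0,0,0,0,0,1]]'
python3 -m jog '[[0,0,0,0,0,1,1],[0,0,0,0,0,1,1],[0,0,0,0,0,0,1],[0,0,0,0,0,0,1]]'
```

```text
time: 52.05
tool_pos: [449.9, -348.4, 7.1]
tcp_rot: [-180.0, 0.0, 176.5]
ft_force: [-0.3, 0.2, -2.8]
finger_gap: 17.8
grip_force: 109.5
time: 52.45
tool_pos: [450.2, -348.8, 5.8]
tcp_rot: [-179.9, 0.1, 176.5]
ft_force: [-2.7, 2.1, 6.6]
finger_gap: 17.6
grip_force: 110.5
```

```bash
python3 -m jog '[[0,0,0,0,0,0,0],[0,0,0,0,0,0,-1],[0,0,0,0,0,0,-1],[0,0,0,0,0,-20,-1],[0,0,0,0,0,-50,-1]]'
python3 -m jog '[[0,0,0,0,0,-50,-1],[0,0,0,-18,49,0,-1],[0,0,0,-18,49,0,-1],[0,0,0,-18,49,0,-1],[0,0,0,-18,49,0,-1]]'>/dev/null
python3 -m jog '[[0,0,0,-12,49,0,-1],[0,0,0,-12,49,0,-1],[0,0,0,0,22,0,-1],[0,0,0,0,0,0,-1],[0,0,0,0,0,0,-1]]'
python3 - <<'E'
from h import *
st=r.sense(); s=r.snapshot("wrist"); save("w8.png",s["pixels"]); to(unjig(0,0,47),176.5)
for p in((0,22,76),(0,-22,76),(-22,22,76),(-22,-22,76),(-53,100,20),(-53,-100,20)): print(p,np.round(wproj(s,st,unjig(*p)),0))
E
```

```text
time: 52.95
tool_pos: [446.1, -345.1, 69.7]
tcp_rot: [179.6, -0.5, 176.5]
ft_force: [0.6, -0.5, 0.2]
finger_gap: 85.3
grip_force: 0.0
time: 53.95
tool_pos: [560.9, -47.4, 124.3]
tcp_rot: [-180.0, -0.0, 176.6]
ft_force: [-0.0, -0.2, 0.2]
finger_gap: 85.1
grip_force: 0.0
turn -0.0 shift 12.2 14.0 77.3 | yaw 176.5 F [-0.9  0.4 -0.6] gap 85.6
(0, 22, 76) [368. 210.]
(0, -22, 76) [301. 210.]
(-22, 22, 76) [370. 177.]
(-22, -22, 76) [300. 177.]
(-53, 100, 20) [448. 131.]
(-53, -100, 20) [208. 128.]
```

View pics/w8.png

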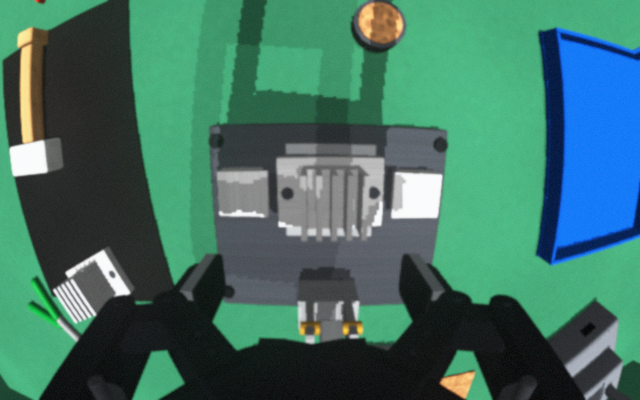

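The jaws are clear of the flange at both ends (gaps at cols 268–277 and 385–392) and the body is at cols 302–368, as predicted. The mallet lies flat on the mat.

```bash
python3 -m jog '[[0,0,0,12,14,0,-1],[0,0,0,0,0,40,-1],[0,0,0,0,0,36,-1],[0,0,0,0,0,0,-1],[0,0,0,0,0,0,-1]]'
python3 -m jog '[[0,0,0,0,0,0,-0.4],[0,0,0,0,0,0,0.3],[0,0,0,0,0,0,1],[0,0,0,0,0,0,1],[0,0,0,0,0,0,1]]' 40
python3 -m jog '[[0,0,0,0,0,0,1],[0,0,0,0,0,0,1]]' 80
python3 -c "
from h import *
to(unjig(0,0,47),176.5)"
```

```text
time: 54.5
tool_pos: [549.1, -34.0, 48.4]
tcp_rot: [180.0, -0.1, 176.4]
ft_force: [0.1, -0.2, 0.4]
finger_gap: 85.5
grip_force: 0.0
time: 55.0
tool_pos: [551.4, -33.1, 50.4]
tcp_rot: [-180.0, 0.2, 176.5]
ft_force: [-0.7, 0.4, 7.5]
finger_gap: 43.3
grip_force: 43.0
time: 55.2
tool_pos: [551.6, -33.2, 50.6]
tcp_rot: [-180.0, 0.2, 176.5]
ft_force: [-0.7, -0.2, 7.8]
finger_gap: 42.6
grip_force: 83.3
turn -0.0 shift 2.1 -0.5 3.6 | yaw 176.5 F [-0.7 -0.2  7.8] gap 42.6
```

```bash
python3 -m jog '[[0,0,0,0,0,-4,1],[0,0,0,0,0,-4,1],[0,0,0,0,0,-4,1],[0,0,0,0,0,0,1]]' 80
python3 -m jog '[[0,0,0,0,0,-10,1],[0,0,0,0,0,-20,1],[0,0,0,0,0,-40,1],[0,0,0,0,0,-40,1],[0,0,0,0,0,0,1]]'
python3 -m jog '[[0,0,0,0,0,0,1]]'
python3 - <<'E'
from h import *
# tray slots in tray frame: centre (511.5,309.3), yaw 3.3
to([455,309,140],183.3)
E
```

```text
time: 55.6
tool_pos: [549.7, -32.8, 60.7]
tcp_rot: [180.0, -0.0, 176.5]
ft_force: [-0.1, -0.2, -5.5]
finger_gap: 42.6
grip_force: 82.0
time: 56.1
tool_pos: [553.8, -33.5, 178.3]
tcp_rot: [-179.9, 0.7, 176.5]
ft_force: [2.0, -0.3, -4.9]
finger_gap: 42.8
grip_force: 83.0
time: 56.2
tool_pos: [550.6, -33.0, 171.8]
tcp_rot: [-180.0, 0.2, 176.5]
ft_force: [-0.4, -0.3, -5.9]
finger_gap: 42.5
grip_force: 82.9
turn -6.8 shift 75.7 346.9 31.8 | yaw 176.5 F [-0.4 -0.3 -5.9] gap 42.5
```

```bash
python3 -m jog '[[0,0,0,14.5,42,0,1],[0,0,0,14.5,42,0,1],[0,0,0,14.5,42,0,1],[0,0,0,14.5,42,0,1],[0,0,0,14.5,42,0,1]]' >/dev/null
python3 -m jog '[[0,0,0,14.5,42,0,1],[0,0,0,14.5,42,0,1],[0,0,0,14.5,42,0,1],[0,0,0,0,0,45,1],[0,0,0,0,0,45,1]]' 
python3 -m jog '[[0,0,0,0,0,20,1],[0,0,0,0,0,12,1],[0,0,0,0,0,0,1],[0,0,0,0,0,0,1]]'
python3 -c "
from h import *
to([455,309,36],176.5)"
```

```text
time: 57.2
tool_pos: [453.7, 311.2, 78.7]
tcp_rot: [180.0, 0.0, 176.7]
ft_force: [1.1, 0.3, -6.8]
finger_gap: 42.6
grip_force: 83.8
time: 57.6
tool_pos: [455.0, 309.6, 48.9]
tcp_rot: [180.0, 0.0, 176.5]
ft_force: [0.8, 0.1, -3.7]
finger_gap: 42.7
grip_force: 83.6
turn -0.0 shift -0.0 -0.6 12.9 | yaw 176.5 F [ 0.8  0.1 -3.7] gap 42.7
```

```bash
for i in 1 2 3; do python3 -m jog '[[0,0,0,0,0,3,1],[0,0,0,0,0,0,1],[0,0,0,0,0,0,1]]'|egrep 'tool_pos|ft_f'; done
for i in 1 2 3 4; do python3 -m jog '[[0,0,0,0,0,1,1],[0,0,0,0,0,0,1]]'|egrep 'tool_pos|ft_f'; done
```

```text
tool_pos: [455.4, 309.9, 46.4]
ft_force: [-1.0, -0.1, -5.5]
tool_pos: [454.5, 309.6, 42.3]
ft_force: [0.2, 0.0, -5.6]
tool_pos: [454.5, 309.5, 39.1]
ft_force: [-1.0, -0.0, -4.2]
tool_pos: [454.6, 309.6, 38.3]
ft_force: [-0.5, -1.0, -5.5]
tool_pos: [454.6, 309.6, 37.3]
ft_force: [0.8, -0.7, -5.5]
tool_pos: [454.6, 309.6, 36.2]
ft_force: [0.0, -0.1, -4.7]
tool_pos: [454.8, 309.7, 35.7]
ft_force: [-1.3, -0.6, -0.6]
```

```bash
python3 -m jog '[[0,0,0,0,0,0,0],[0,0,0,0,0,0,-1],[0,0,0,0,0,0,-1],[0,0,0,0,0,-20,-1],[0,0,0,0,0,-50,-1]]' >/dev/null
python3 -m jog '[[0,0,0,0,0,-50,-1],[0,0,0,0,0,-50,-1],[0,0,0,0,0,-30,-1],[0,0,0,0,-49,0,-1],[0,0,0,0,-49,0,-1]]'>/dev/null
for i in 1 2; do python3 -m jog '[[0,0,0,-10,-48,0,-1],[0,0,0,-10,-48,0,-1],[0,0,0,-10,-48,0,-1],[0,0,0,-10,-48,0,-1],[0,0,0,-10,-48,0,-1]]'>/dev/null; done
python3 -m jog '[[0,0,-8.5,0,0,0,-1],[0,0,-8.5,0,0,0,-1],[0,0,-7.5,0,0,0,-1],[0,0,0,0,0,0,-1],[0,0,0,0,0,0,-1]]'
python3 -c "
from h import *
to([611,-340,200],201)"
```

```text
time: 61.8
tool_pos: [519.2, -273.5, 235.7]
tcp_rot: [-180.0, 0.0, -159.2]
ft_force: [-1.3, 0.5, 0.2]
finger_gap: 85.4
grip_force: 0.0
turn -0.2 shift -61.9 -95.0 35.7 | yaw -159.2 F [-1.3  0.5  0.2] gap 85.4
```

```bash
python3 -m jog '[[0,0,0,-31,-32,0,-1],[0,0,0,-31,-32,0,-1],[0,0,0,0,-31,30,-1],[0,0,0,0,0,0,-1],[0,0,0,0,0,0,-1]]' >/dev/null
python3 -m jog '[[0,0,0,0,0,0,-1],[0,0,0,0,0,0,-1]]'
python3 - <<'E'
from h import *
st=r.sense(); s=r.snapshot("wrist"); save("w9.png",s["pixels"])
c,sn=np.cos(np.radians(21)),np.sin(np.radians(21))
for a,b,z in((28,42,15),(28,-42,15),(-28,42,15),(-28,-42,15),(22,22,59),(22,-22,59),(-22,22,59),(-22,-22,59)):
    print((a,b,z),np.round(wproj(s,st,[611+a*c-b*sn,-340+a*sn+b*c,z]),0))
E
```

```text
time: 62.5
tool_pos: [611.4, -339.6, 207.7]
tcp_rot: [-179.9, 0.1, -159.0]
ft_force: [-0.5, -0.0, 0.2]
finger_gap: 85.5
grip_force: 0.0
(28, 42, 15) [350. 207.]
(28, -42, 15) [276. 207.]
(-28, 42, 15) [352. 158.]
(-28, -42, 15) [275. 157.]
(22, 22, 59) [335. 213.]
(22, -22, 59) [291. 213.]
(-22, 22, 59) [336. 169.]
(-22, -22, 59) [290. 169.]
```

View pics/w9.png

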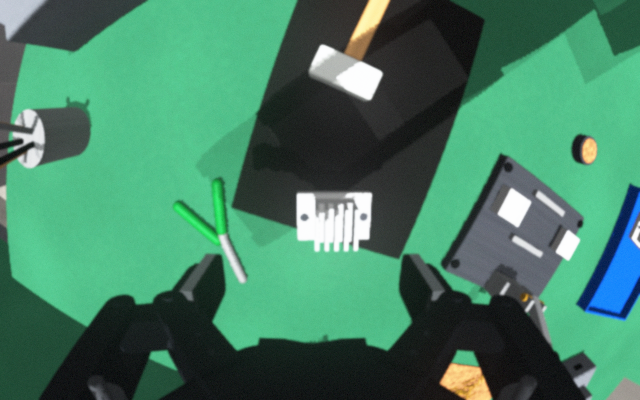

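Housing_b has been knocked: its flange is now at (297–371, 193–241), with the body top near (336,228), still aligned with the tool.

Run:
```python
from h import *
st=r.sense(); s=r.snapshot("wrist")
P=np.array([wplane(s,st,u,v,15)[:2] for u,v in((297,193),(371,192),(371,240),(298,241))])
print(P.round(1),P.mean(0),[np.linalg.norm(P[i]-P[i-1]).round(1) for i in range(4)])
d=P[0]-P[1]; print("yaw of long edge",np.degrees(np.arctan2(-(d[0]),d[1])))
B=np.array([wplane(s,st,u,v,59)[:2] for u,v in((315,206),(358,206),(358,250),(315,250))]);print(B.round(1),B.mean(0))
c=P.mean(0); to([c[0],c[1],60],None); to([c[0],c[1],60],201)
```

```text
[[ 628.8 -352.5]
 [ 597.6 -275.2]
 [ 651.  -251. ]
 [ 682.8 -331.4]] [ 640.02086479 -302.51162868] [np.float64(58.0), np.float64(83.3), np.float64(58.6), np.float64(86.4)]
yaw of long edge -158.02174704331082
[[ 623.7 -333.2]
 [ 608.5 -293.6]
 [ 652.1 -274.3]
 [ 667.8 -316.1]] [ 638.02648421 -304.30172279]
turn 0.0 shift -40.1 24.4 147.4 | yaw -159.0 F [-0.4  0.6 -0.4] gap 85.3
turn -0.0 shift -40.1 24.4 147.4 | yaw -159.0 F [-0.4  0.6 -0.4] gap 85.3
```

```bash
python3 -m jog '[[0,0,-1,-39,24,40,-1],[0,0,0,0,0,48,-1],[0,0,0,0,0,48,-1],[0,0,0,0,0,0,-1],[0,0,0,0,0,0,-1]]'
python3 -m jog '[[0,0,0,0,0,24,-1],[0,0,0,0,0,15,-1],[0,0,0,0,0,0,-1]]'
python3 - <<'E'
from h import *
to([639,-303.3,31],202)
st=r.sense(); s=r.snapshot("wrist"); save("w10.png",s["pixels"][150:,150:500])
E
```

```text
time: 63.1
tool_pos: [633.2, -309.6, 76.9]
tcp_rot: [179.9, -0.1, -158.0]
ft_force: [0.7, -0.4, 0.7]
finger_gap: 85.2
grip_force: 0.0
time: 63.4
tool_pos: [633.4, -310.0, 37.6]
tcp_rot: [180.0, -0.0, -158.0]
ft_force: [0.1, -0.4, 0.1]
finger_gap: 85.5
grip_force: 0.0
turn -0.0 shift -7.7 4.1 6.6 | yaw -158.0 F [ 0.1 -0.4  0.1] gap 85.5
```

View pics/w10.png

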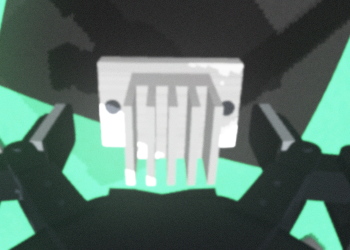

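The fingers straddle the body centrally, so I correct the remaining 8/4/6 mm and grip.

```bash
python3 -m jog '[[0,0,0,-7.5,4,0,-1],[0,0,0,0,0,6,-1],[0,0,0,0,0,0,-1],[0,0,0,0,0,0,-0.2],[0,0,0,0,0,0,0.3]]' 40
python3 -m jog '[[0,0,0,0,0,0,1],[0,0,0,0,0,0,1],[0,0,0,0,0,0,1],[0,0,0,0,0,0,1]]' 80
python3 -m jog '[[0,0,0,0,0,-5,1],[0,0,0,0,0,-15,1],[0,0,0,0,0,-40,1],[0,0,0,0,0,-50,1],[0,0,0,0,0,-30,1]]'>/dev/null
python3 -m jog '[[0,0,0,0,0,0,1],[0,0,0,0,0,0,1]]' 
python3 -c "
from h import *
to([575,309,172],176.5)"
```

```text
time: 63.95
tool_pos: [639.2, -303.6, 31.6]
tcp_rot: [-180.0, -0.0, -158.0]
ft_force: [-0.4, 0.2, 0.1]
finger_gap: 58.5
grip_force: 0.0
time: 64.35
tool_pos: [639.4, -303.7, 32.0]
tcp_rot: [-180.0, 0.0, -158.0]
ft_force: [-1.0, 0.8, 3.1]
finger_gap: 42.5
grip_force: 84.6
time: 65.05
tool_pos: [639.2, -303.5, 171.5]
tcp_rot: [-180.0, 0.0, -158.0]
ft_force: [-0.8, -0.1, -8.5]
finger_gap: 42.6
grip_force: 83.8
turn 25.5 shift 101.5 607.4 -0.5 | yaw -158.0 F [-0.8 -0.1 -8.5] gap 42.6
```

```bash
python3 -m jog '[[0,0,8.5,0,0,0,1],[0,0,8.5,0,0,0,1],[0,0,8.5,0,0,0,1],[0,0,0,44,20,0,1],[0,0,0,44,20,0,1]]' |egrep 'tool_pos|gap|ft_f'
python3 -m jog '[[0,0,0,44,20,0,1],[0,0,0,0,48,0,1],[0,0,0,0,48,0,1],[0,0,0,0,48,0,1],[0,0,0,0,48,0,1]]' |egrep 'tool_pos|gap|ft_f'
python3 -m jog '[[0,0,0,0,48,0,1],[0,0,0,0,48,0,1],[0,0,0,0,48,0,1],[0,0,0,0,48,0,1],[0,0,0,0,48,0,1]]'  |egrep 'tool_pos|gap|ft_f'
python3 -m jog '[[0,0,0,-7,45,0,1],[0,0,0,-7,45,0,1],[0,0,0,0,0,0,1],[0,0,0,0,0,0,1]]'  |egrep 'tool_pos|gap|ft_f'
python3 -c "
from h import *
to([575,309,35],176.5)"
```

```text
tool_pos: [550.5, -256.4, 164.4]
ft_force: [0.3, -0.1, -5.0]
finger_gap: 42.6
tool_pos: [520.3, -41.8, 167.7]
ft_force: [0.7, -1.1, -7.2]
finger_gap: 42.3
tool_pos: [535.1, 197.1, 167.5]
ft_force: [1.2, 0.5, -7.4]
finger_gap: 42.5
tool_pos: [554.7, 284.9, 166.9]
ft_force: [-0.1, -0.8, -6.4]
finger_gap: 43.0
turn 0.1 shift -18.8 25.3 131.9 | yaw 176.6 F [-0.1 -0.8 -6.4] gap 43.0
```

```bash
python3 -m jog '[[0,0,0,-19,25,0,1],[0,0,0,0,0,45,1],[0,0,0,0,0,45,1],[0,0,0,0,0,25,1],[0,0,0,0,0,0,1]]' >/dev/null
python3 -m jog '[[0,0,0,0,0,8,1],[0,0,0,0,0,0,1],[0,0,0,0,0,0,1]]' |egrep 'tool_pos|gap|ft_f'
for i in 1 2 3 4 5 6; do python3 -m jog '[[0,0,0,0,0,1.5,1],[0,0,0,0,0,0,1]]'|egrep 'tool_pos|ft_f'; done
```

```text
tool_pos: [579.1, 308.7, 50.6]
ft_force: [0.1, -0.5, -6.1]
finger_gap: 43.1
tool_pos: [578.3, 308.7, 48.2]
ft_force: [-0.1, -0.4, -7.9]
tool_pos: [577.6, 308.5, 45.5]
ft_force: [-0.9, -0.9, -7.5]
tool_pos: [577.5, 308.4, 43.7]
ft_force: [-0.6, 0.5, -6.3]
tool_pos: [577.5, 308.4, 42.2]
ft_force: [1.0, -0.6, -6.7]
tool_pos: [577.6, 308.4, 40.7]
ft_force: [-0.4, -0.1, -6.8]
tool_pos: [577.5, 308.4, 39.2]
ft_force: [-0.2, -0.4, -6.5]
```

```bash
for i in 1 2 3 4 5; do python3 -m jog '[[0,0,0,0,0,1.2,1],[0,0,0,0,0,0,1]]'|egrep 'tool_pos|ft_f'; done
```

```text
tool_pos: [577.6, 308.4, 38.1]
ft_force: [-0.4, 0.8, -6.8]
tool_pos: [577.6, 308.4, 36.9]
ft_force: [-0.4, 0.4, -7.6]
tool_pos: [577.6, 308.4, 35.7]
ft_force: [0.9, -0.4, -6.5]
tool_pos: [577.6, 308.4, 34.5]
ft_force: [0.3, -0.5, -7.4]
tool_pos: [577.9, 308.5, 34.0]
ft_force: [-1.7, -1.7, -2.5]
```

Contact with the tray floor. Next: release, back off, and make a final check from above.

```bash
python3 -m jog '[[0,0,0,0,0,0,0],[0,0,0,0,0,0,-1],[0,0,0,0,0,0,-1],[0,0,0,0,0,-20,-1],[0,0,0,0,0,-50,-1]]' >/dev/null
python3 -m jog '[[0,0,0,0,0,-50,-1],[0,0,0,0,0,-50,-1],[0,0,0,0,0,-50,-1],[0,0,0,40,0,0,-1],[0,0,0,50,0,0,-1]]'>/dev/null
python3 -m jog '[[0,0,0,50,0,0,-1],[0,0,0,50,0,0,-1],[0,0,0,30,0,0,-1],[0,0,0,0,0,0,-1],[0,0,0,0,0,0,-1]]'
python3 - <<'E'
from h import *
t=r.snapshot("top"); save("t11.png",cv2.resize(t["pixels"][90:290,160:500],None,fx=2.3,fy=2.3))
st=r.sense(); s=r.snapshot("wrist"); save("w11.png",s["pixels"])
im=t["pixels"].astype(int); u,v=np.meshgrid(range(640),range(400)); m=(im.min(2)>100)&(abs(im[...,0]-im[...,2])<40)&(v>130)&(v<262)&(u>170)&(u<500)
n,l,S,C=cv2.connectedComponentsWithStats(m.astype(np.uint8))
for i in range(1,n):
    if S[i,4]>60: print(S[i],plane(t,*C[i],30).round(0))
E
```

```text
time: 71.45
tool_pos: [358.3, 322.4, 254.6]
tcp_rot: [179.9, 0.1, 176.5]
ft_force: [-0.4, 0.5, -0.9]
finger_gap: 85.2
grip_force: 0.0
[ 304  131   77   71 4092] [577. -36.  30.]
[203 154  32  23 489] [575. 302.  30.]
[447 197  27  15 347] [ 487. -352.   30.]
[200 200  32  23 493] [450. 304.  30.]
```

View pics/t11.png

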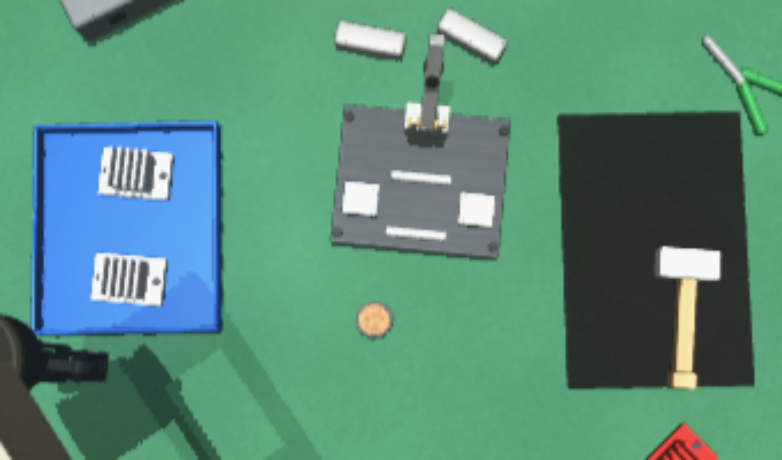

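The top view shows both housings flat in the tray at (135,172) and (128,280), the clamp open, both jaws back, the mallet flat on the mat at (687,315), and the tin and weights undisturbed.

```bash
python3 -c "
from bench import r
print(r.hand_in())"
```

```text
the job is handed in; nothing more can be done
None
```

The job is handed in at about 71 s of the 210 s allowed: the clamp is open, both jaws read roughly 11 to 12 mm back, the stuck housing and the one finished housing sit flat in the tray, and the mallet lies flat on the mat; the hand-in returned no verdict.

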